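# Lay out the pipe-hanger hardware in the parts tray

### The arm

A 7-joint arm with a two-finger parallel gripper is mounted at the origin on a cart in front of the work surface, level with it; the furniture and walls round the work are solid. World frame = base frame: x ahead of the robot, y to its left, z up, the work surface at z = 0. Lengths are in mm, angles in rad, forces in N, time in s.
With the tool pointing down it reaches from about 425 to 1025 mm from the base axis. Payload 3.6 kg.
Tool frame: the origin (TCP) lies midway between the tips of the shut fingers; the grasp point (between the pads) lies 19 mm behind it; z points along the fingers, y is the line along which they close (so a half turn about z gives the same grasp; the last joint's range is limited). The gripper opens to 85 mm and grips with 20 to 120 N. Pads are 22 mm wide; open, the fingers measure 114 mm over their backs; the gripper's body (76 mm by 85 mm) begins 54 mm behind the grasp point. The pads swing forward as they close: fully open they stand 13 mm farther back than shut.
Start: joints at [1.079, 0.591, 0.048, 1.609, -0.033, 0.943, -0.034], TCP at [280.86, -668.391, 231.302] pointing down, gripper open.
Joint ranges: [-2.69, 2.69], [-0.47, 2.24], [-1.27, 1.36], [0.19, 2.51], [-1.53, 4.68], [0.08, 2.07], [-3.09, 3.09]. Speed limits (rad/s): [2.57, 2.57, 3.14, 3.14, 3.14, 3.14, 3.14].

### API

Orientations are given as a rotation vector (axis times angle).
In Python, from bench import arm, vision, finish_job gives the robot as it stands.
- The arm moves only by the tool carry_out, never from a script. Its argument "moves" is a list of rows, each a list of 7 numbers: the finger opening in mm, from 0 to 85.4, then the shift along the tool's x, y, z in mm, then the turn, a rotation vector about the tool's x, y, z in degrees. In form: [[jaw, tx, ty, tz, rx, ry, rz], ...]. A call has exactly 5 rows; each row is the pose to reach, as a shift and turn from the pose commanded when the call began, along the tool's axes at that moment; what a row does not reach only later rows make up. A row lasts 1/10 s, in which the tool goes at most 50 mm and 8.59 degrees, less where a joint would pass 70% of its speed; a pose out of reach is approached as far as the arm can. A call with a gripper value outside its range is refused whole. The fingers move at their own pace and stop on an object; the grip force is fixed at half the most. Time passes only in rows, so rows that repeat a pose let the fingers close, or fill a call up. It gives the time, the measured TCP pose, the force, the opening and the grip force at its end, in the units of the state.
- arm.observe(): the state, without advancing time (a new reading comes with each control period).
- vision.snapshot(name): name is "scene" or "top" or "wrist"; returns the picture (420x560x3 uint8, red, green, blue); there is no depth.
- vision.camera_info(name): a dict with "fx", "fy", "cx", "cy" (pixels), "world_to_cam" (4x4, takes a point from world to camera coordinates). Camera axes: x right, y up, looking along -z (the intrinsics and any distortion apply to the point x, -y, -z); pixel columns grow to the right and rows downward; lengths in mm; the calibration is good to about 2 mm. The wrist camera is an equidistant fisheye: a pixel r from the principal point sees the ray r / f radians off the axis. A picture is of the moment at which its call begins: read the wrist's pose just before it. camera_info takes no time and is no camera call; for the wrist camera it gives the pose at the moment of the call.
- finish_job(): hands the job in; it is judged then, once.
The state is a dict: "time": time; "q": joint angles; "dq": joint speeds; "joint_efforts": joint torques, N m; "tool_pos": TCP position; "ee_rot": TCP orientation; "force": force on the tool from outside, world axes, zero at the start; "wrist_torque": the same for the moment, N m; "grip_width": opening from 0.0 (shut) to 1.0 (fully open); "gripper_force": force on a finger pad.
Only numpy, scipy, OpenCV 4.12 (cv2) and the standard library are available. Lean on these libraries where they do the work, as an engineer would, in place of code of your own. Each camera call takes 0.05 s, during which the arm holds its last target. There are 200 camera calls.

### The job

Lay out the hardware for the next pipe hanger in the three-cell parts tray: stand the bolt on its head in the end cell beside the tin of screws, lay the pipe tee flat in the other end cell, beside the roll of tape, and between them lay the large nut flat in the middle cell with the small nut flat and centred on top of it. Leave the tin and the roll of tape where they stand, and let go of everything.

Things in the scene. Friction and masses are not known exactly. Their poses are not given: they have to be found in the camera images.
- tray: grey sheet-metal tray, fixed, 140 x 255 x 30 mm, open on top, three cells in a row along its y axis. Origin: centre of its underside; z up. Walls, two dividers and floor 3 mm thick (floor top at z = 3 mm); walls and dividers 30 mm high, rims to 32 mm. Each cell is 134 (x) by 81 mm (y) inside, centred at x = 0, y = -84, 0 or +84 mm. Up to 20 degrees askew
- screw_tin: open round silvery tin holding wood screws, 77 mm wide, 48 mm high, loose; stands on the bench just off one end of the tray (either end: at about y = +200 or -200 mm in the tray's frame). It marks the bolt's end. Origin: centre of its underside. Not to be disturbed
- tape_roll: black roll of tape lying flat, 85 mm wide, 19 mm high, loose; lies on the bench just off the other end of the tray. Origin: centre of its underside. Not to be disturbed
- bolt: grey steel hexagon-head bolt standing on its head, shank up, 75 mm high: head 24 mm across flats, 27 mm over corners, 10 mm high, above it a shank of 16 mm diameter. Origin: centre of the head's underside; z up along the shank. About 0.13 kg; tips over easily
- large_nut: larger hexagon nut, grey steel, lying flat, 30 mm across flats, 34 mm over corners, 14 mm high. Origin: centre of its underside; z up; its x axis (and every 60 degrees from it) is square to a pair of flats, y points to a corner
- small_nut: smaller hexagon nut, rusty brown, lying flat, 24 mm across flats, 27 mm over corners, 12 mm high. Origin: centre of its underside; z up; its x axis (and every 60 degrees from it) is square to a pair of flats, y points to a corner
- tee: brass-coloured pipe tee lying flat, 29 mm high, 48 mm along x, 64 along y. The run lies along y, axis at x = -10 mm; the branch points to +x, ends at x = +23 mm; pipe 25, collars 29 mm thick, axes 14 mm up. Origin: middle of the outline at the underside; z up. About 0.16 kg; can be gripped along x, branch end to back of run (about 46 mm), through the origin

How it is judged:
By the outcome, as a careful person would: the job done as asked, in the order asked, and still so for the second after the job is handed in, with the robot touching nothing.
It also fails if it takes over 120 s, if anything falls off the work surface, if the arm or the gripper's body presses on something with over 40 N, if the wrist force passes 120 N, or if a joint passes its speed limit or range.

## Working session

There is one attempt and no reset: what is moved stays moved. The work goes in short steps, Python scripts to look and compute and a tool call to move; the robot and the scene stay as the last step left them, time stands still between calls to the robot, and variables do not carry over. Pictures are saved under pics/ and viewed, at most 14 in all, crops included, and the job is handed in when it is done.

Besides the shell and the picture viewer there is one more tool, called by a JSON object that holds its "fn" and its "kwargs", one argument or row to a line. carry_out: Moves the arm, as the interface text tells. Its arguments: {"type":"object","properties":{"moves":{"type":"array"}},"required":["moves"]}

```bash
mkdir -p pics; python3 - <<'E'
from bench import arm, vision
import cv2,json
s=arm.observe(); print(s['time'],s['tool_pos'],s['ee_rot'],s['grip_width'])
for n in ['top','scene']:
    im=vision.snapshot(n); cv2.imwrite(f'pics/{n}0.png',im[:,:,::-1])
    c=vision.camera_info(n); print(n,{k:(v.round(4).tolist() if hasattr(v,'round') and hasattr(v,'tolist') else v) for k,v in c.items()})
E
```

```text
0.0 [ 280.56293542 -667.6162676   230.13982343] [-3.07749752e+00 -6.20484949e-01  8.54621768e-04] 0.9983996443978969
top {'fx': 417.7792990447508, 'fy': 417.7792990447508, 'cx': 276.83661301264453, 'cy': 208.4122925181767, 'world_to_cam': [[0.0088, -0.9998, 0.0162, -28.7413], [0.9888, 0.0111, 0.149, -533.3554], [-0.1491, 0.0147, 0.9887, -1218.3], [0.0, 0.0, 0.0, 1.0]]}
scene {'fx': 494.49384034867523, 'fy': 494.49384034867523, 'cx': 274.27591515531896, 'cy': 211.97452659083962, 'world_to_cam': [[-0.8347, -0.5507, -0.0002, 424.1953], [0.3032, -0.4598, 0.8347, -190.1515], [-0.4597, 0.6967, 0.5507, -1007.7277], [0.0, 0.0, 0.0, 1.0]]}
```

View pics/top0.png

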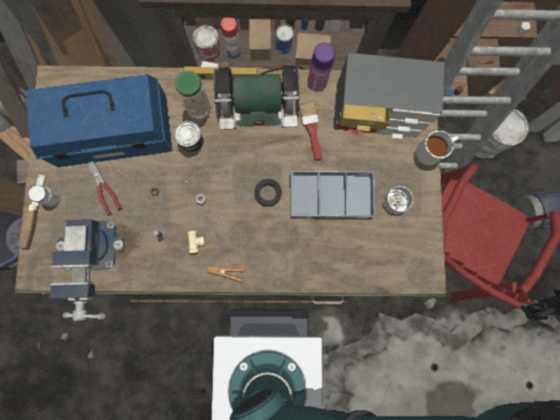

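View pics/scene0.png

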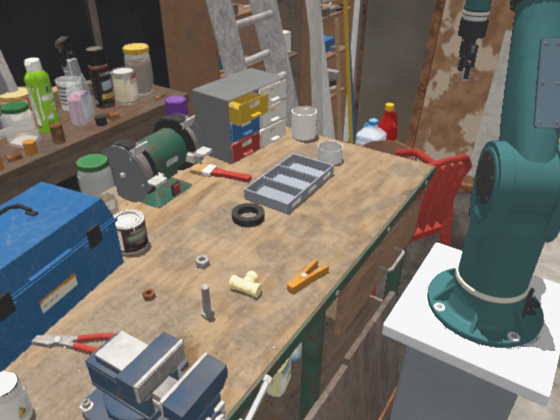

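Top view: tray at (332,195), tape (267,192), tin (398,200); large nut (200,199), small nut (155,192), bolt (158,236), tee (195,242). The scene view agrees: the bolt stands at about (207,300), the small nut is near (149,294), and pliers, vise and jars are around them. So the bolt goes in the −y end and the tee in the +y end.

```bash
cat > h.py <<'E'
import numpy as np, cv2
from scipy.spatial.transform import Rotation as R
from bench import arm, vision
def ray(c,u,v,fish=False):
    x=(u-c['cx'])/c['fx']; y=(v-c['cy'])/c['fy']
    if fish:
        r=np.hypot(x,y); d=np.array([x/r*np.sin(r),y/r*np.sin(r),np.cos(r)]) if r>1e-9 else np.array([0,0,1.])
    else: d=np.array([x,y,1.])
    M=np.array(c['world_to_cam']); Rm=M[:3,:3]; o=-Rm.T@M[:3,3]
    return o, Rm.T@(d*[1,-1,-1])
def hit(c,u,v,z,fish=False):
    o,d=ray(c,u,v,fish); return o+d*(z-o[2])/d[2]
def proj(c,p,fish=False):
    M=np.array(c['world_to_cam']); q=(M[:3,:3]@np.asarray(p,float)+M[:3,3])*[1,-1,-1]
    if fish:
        r=np.hypot(q[0],q[1]); t=np.arctan2(r,q[2]); return np.array([c['cx']+c['fx']*t*q[0]/r,c['cy']+c['fy']*t*q[1]/r])
    return np.array([c['cx']+c['fx']*q[0]/q[2],c['cy']+c['fy']*q[1]/q[2]])
def pose():
    s=arm.observe(); return s, np.array(s['tool_pos']), R.from_rotvec(s['ee_rot'])
E
python3 - <<'E'
from h import *
c=vision.camera_info('top')
for n,u,v,z in [('tray',332,195,30),('tape',267,192,19),('tin',398,200,48),('large',200,199,14),('small',155,192,12),('boltbase',158,237,5),('tee',195,242,14),('greenhandle',185,85,80),('vise',88,240,80),('orangepl',225,272,10),('paint',188,137,60),('jar',200,107,100)]:
    print(n,hit(c,u,v,z).round())
im=cv2.imread('pics/top0.png')
a=cv2.resize(im[170:270,130:270],None,fx=5.7,fy=5.7,interpolation=cv2.INTER_CUBIC)
cv2.imwrite('pics/top0c.png',a)
print(arm.observe()['q'].round(3), R.from_rotvec(arm.observe()['ee_rot']).as_matrix().round(3).tolist(), vision.camera_info('wrist'))
E
```

```text
tray [ 579. -192.   30.]
tape [588.   7.  19.]
tin [ 562. -389.   48.]
large [564. 213.  14.]
small [585. 352.  12.]
boltbase [447. 338.   5.]
tee [432. 223.  14.]
greenhandle [904. 260.  80.]
vise [430. 517.  80.]
orangepl [343. 131.  10.]
paint [747. 248.  60.]
jar [826. 208. 100.]
[ 1.079  0.592  0.048  1.61  -0.033  0.943 -0.034] [[0.922, 0.388, -0.001], [0.388, -0.922, 0.002], [-0.0, -0.002, -1.0]] {'fx': 325.19226210127806, 'fy': 325.19226210127806, 'cx': 280.56665977625744, 'cy': 208.35229002545998, 'world_to_cam': array([[ 3.87649417e-01, -9.21803649e-01, -2.44176440e-03,
        -7.23536152e+02],
       [ 8.83244042e-01,  3.72189346e-01, -2.85228072e-01,
         3.76798238e+01],
       [ 2.63833077e-01,  1.08411822e-01,  9.58456564e-01,
        -3.80101155e+02],
       [ 0.00000000e+00,  0.00000000e+00,  0.00000000e+00,
         1.00000000e+00]])}
```

View pics/top0c.png

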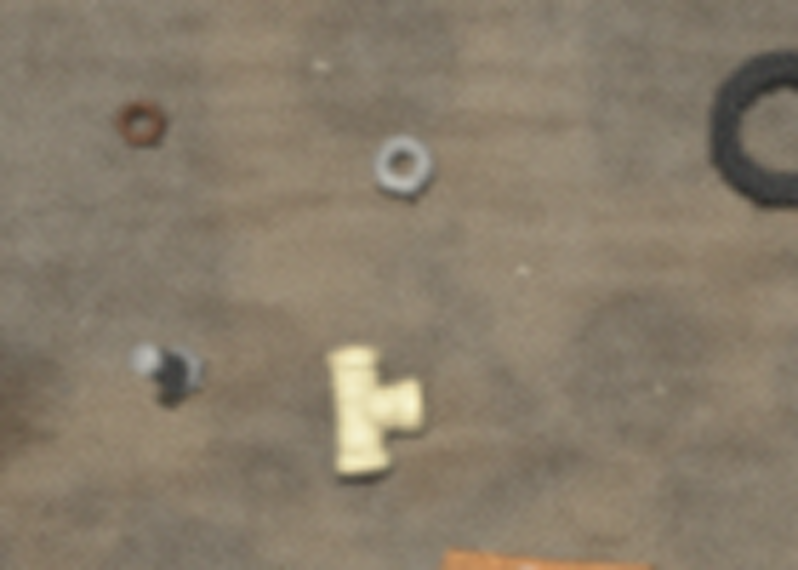

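The crop shows the small nut at (142,124), large nut at (404,168), bolt head at (185,370) with its top leaning left from perspective, and the tee with its branch pointing right (−y). I'll move towards the tray and look from the wrist there.

{"fn": "carry_out", "kwargs": {
  "moves": [
    [85,29,-22,0,0,0,0],
    [85,58,-43,0,0,0,0],
    [85,87,-65,0,0,0,0],
    [85,117,-86,0,0,0,0],
    [85,146,-108,0,0,0,0]
  ]
}}

```text
time: 0.6
tool_pos: [374.2, -510.6, 230.9]
ee_rot: [-3.079, -0.621, 0.0]
force: [0.0, 0.1, 0.1]
grip_width: 0.991
gripper_force: 0.0
```

{"fn": "carry_out", "kwargs": {
  "moves": [
    [85,29,-22,0,0,0,0],
    [85,58,-43,0,0,0,0],
    [85,87,-65,0,0,0,0],
    [85,117,-86,0,0,0,0],
    [85,146,-108,0,0,0,0]
  ]
}}

```text
time: 1.1
tool_pos: [466.8, -354.6, 231.0]
ee_rot: [-3.079, -0.621, 0.001]
force: [0.6, -1.1, -0.3]
grip_width: 0.996
gripper_force: 0.0
```

{"fn": "carry_out", "kwargs": {
  "moves": [
    [85,29,-22,0,0,0,0],
    [85,58,-43,0,0,0,0],
    [85,87,-65,0,0,0,0],
    [85,117,-86,0,0,0,0],
    [85,146,-108,0,0,0,0]
  ]
}}

```text
time: 1.6
tool_pos: [559.5, -198.6, 231.0]
ee_rot: [-3.079, -0.621, 0.001]
force: [1.3, -0.6, 0.5]
grip_width: 0.996
gripper_force: 0.0
```

```bash
python3 - <<'E'
from h import *
c=vision.camera_info('wrist'); np.save('w1.npy',c,allow_pickle=True)
im=vision.snapshot('wrist'); cv2.imwrite('pics/w1.png',im[:,:,::-1]); s,p,r=pose(); print(p,s['ee_rot'],s['q'].round(3))
print(ray(c,280,208,True))
E
```

```text
[ 563.8642607  -190.32820367  231.06893429] [-3.07199719 -0.63459435 -0.00643909] [ 0.266  0.428 -0.018  1.91   0.002  0.803 -0.915]
(array([ 626.39278828, -170.462669  ,  373.99610838]), array([-0.26324643, -0.10806407, -0.95865712]))
```

View pics/w1.png

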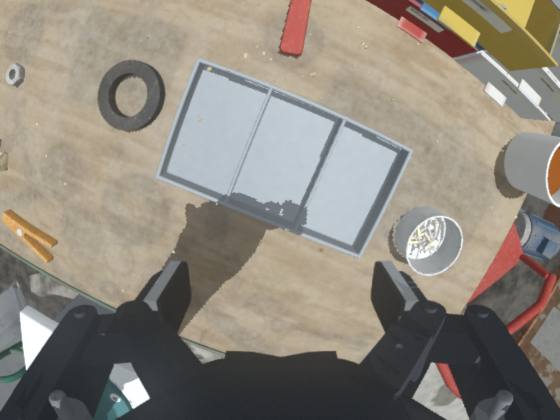

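The wrist view shows the tray with rim corners near (199,59), (411,151), (360,257) and (158,179). The tape is at (131,95) and the tin at (427,241). The gripper is out of the way at the bottom.

```bash
cat > tray.py <<'E'
from h import *
def fit(P):
    # corner order: (-x..): fit rectangle 140x255 by Kabsch; P ordered far-left, far-right, near-right, near-left (far=+x, left=+y)
    Q=np.array([[70,127.5],[70,-127.5],[-70,-127.5],[-70,127.5]])
    P=np.array(P)[:,:2]; c=P.mean(0); H=Q.T@(P-c); a=np.arctan2(H[0,1]-H[1,0],H[0,0]+H[1,1])
    Rm=np.array([[np.cos(a),-np.sin(a)],[np.sin(a),np.cos(a)]])
    return c,np.degrees(a),(P-c-Q@Rm.T).round(1).tolist()
E
python3 - <<'E'
from tray import *
s,p,r=pose(); print(s['time'],p,s['ee_rot'])
c=np.load('w1.npy',allow_pickle=True).item()
print('wrist',fit([hit(c,u,v,32,True) for u,v in [(199,59),(411,151),(360,257),(158,179)]]))
c2=vision.camera_info('wrist'); print('wrist now',fit([hit(c2,u,v,32,True) for u,v in [(199,59),(411,151),(360,257),(158,179)]]))
print('tape',hit(c,131,95,10,True),'tin',hit(c,427,241,48,True))
t=vision.camera_info('top')
# colour mask of tray in top image (bluish-grey)
im=cv2.imread('pics/top0.png'); roi=im[150:240,275:380].astype(int); m=((roi[:,:,0]-roi[:,:,2])>5).astype(np.uint8)
m=cv2.morphologyEx(m,cv2.MORPH_CLOSE,np.ones((7,7)))
n,l,st,ce=cv2.connectedComponentsWithStats(m); k=1+st[1:,4].argmax()
cn,_=cv2.findContours((l==k).astype(np.uint8),0,2); print(st[k], cv2.minAreaRect(cn[0])); b=cv2.boxPoints(cv2.minAreaRect(cn[0]))+[275,150]; print(b)
ap=cv2.approxPolyDP(cn[0],6,True)[:,0]+[275,150]; print(ap.tolist())
E
```

```text
1.65 [ 563.8642607  -190.32820367  231.06893429] [-3.07199719 -0.63459435 -0.00643909]
wrist (array([ 581.01129454, -193.41376299]), np.float64(0.4192584114835779), [[0.1, -1.8], [-2.1, 2.9], [1.5, 1.8], [0.6, -2.9]])
wrist now (array([ 586.07798166, -183.59923591]), np.float64(0.9992252840670501), [[0.2, -1.7], [-2.3, 2.7], [1.6, 2.0], [0.4, -3.0]])
tape [586.51315347   4.46434817  10.        ] tin [ 566.29751086 -380.42981519   48.        ]
[  16   21   83   47 3761] ((57.00364685058594, 43.726715087890625), (82.57933044433594, 45.58261489868164), 0.7638985514640808)
[[290.41379547 215.96551514]
 [291.02150726 170.38695335]
 [373.59349823 171.48791504]
 [372.98578644 217.06647491]]
[[291, 172], [291, 215], [373, 216], [372, 172]]
```

{"fn": "carry_out", "kwargs": {
  "moves": [
    [85,6,-22,0,0,0,0],
    [85,15,-54,0,0,0,0],
    [85,25,-90,0,0,0,0],
    [85,35,-127,0,0,0,0],
    [85,46,-164,0,0,0,0]
  ]
}}

```text
time: 2.15
tool_pos: [537.2, -30.0, 231.0]
ee_rot: [-3.08, -0.62, 0.001]
force: [1.4, 0.2, -0.1]
grip_width: 0.995
gripper_force: 0.0
```

{"fn": "carry_out", "kwargs": {
  "moves": [
    [85,10,-37,0,0,0,0],
    [85,20,-73,0,0,0,0],
    [85,30,-108,0,0,0,0],
    [85,39,-140,0,0,0,0],
    [85,46,-164,0,0,0,0]
  ]
}}

```text
time: 2.65
tool_pos: [516.0, 140.4, 231.1]
ee_rot: [-3.078, -0.624, 0.001]
force: [-0.9, -0.7, -0.5]
grip_width: 0.998
gripper_force: 0.0
```

{"fn": "carry_out", "kwargs": {
  "moves": [
    [85,10,-37,0,0,0,0],
    [85,20,-73,0,0,0,0],
    [85,29,-105,0,0,0,0],
    [85,34,-122,0,0,0,0],
    [85,36,-128,0,0,0,0]
  ]
}}

```text
time: 3.15
tool_pos: [499.5, 272.7, 231.0]
ee_rot: [-3.077, -0.627, 0.001]
force: [0.3, -1.1, 0.1]
grip_width: 0.991
gripper_force: 0.0
```

{"fn": "carry_out", "kwargs": {
  "moves": [
    [85,0,0,0,0,0,0],
    [85,0,0,0,0,0,0],
    [85,0,0,0,0,0,0],
    [85,0,0,0,0,0,0],
    [85,0,0,0,0,0,0]
  ]
}}

```text
time: 3.65
tool_pos: [500.7, 269.0, 231.3]
ee_rot: [3.08, 0.618, -0.0]
force: [0.0, -0.2, 0.3]
grip_width: 0.996
gripper_force: 0.0
```

```bash
python3 - <<'E'
from h import *
c=vision.camera_info('wrist'); s,p,r=pose(); print(s['time'],p,s['ee_rot'])
im=vision.snapshot('wrist'); cv2.imwrite('pics/w2.png',im[:,:,::-1]);np.save('w2.npy',c,allow_pickle=True)
s,p,r=pose(); print(p)
for q in [(447,338,5),(432,223,14),(564,213,14),(585,352,12)]: print(proj(c,q,True))
E
```

```text
3.65 [500.70630277 269.00811319 231.32781118] [ 3.07984584e+00  6.18337498e-01 -1.05673014e-04]
[500.68695221 269.27725607 231.35103117]
[209.90336056 196.69049446]
[293.92525089 245.35428401]
[348.4777602 147.3750323]
[240.62363509  81.58443897]
```

View pics/w2.png

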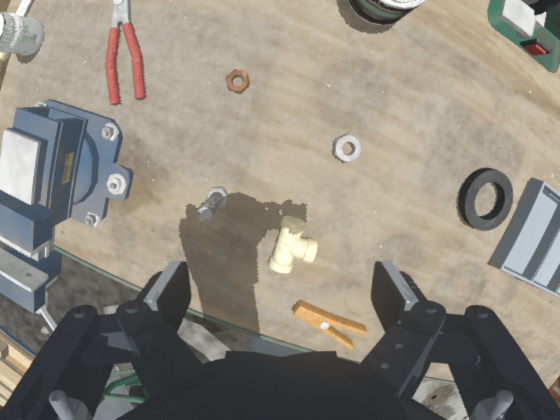

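Wrist view: small nut (237,81), large nut (347,148), bolt head (217,193) with its shank top near (204,213), tee body (287,245) with its branch to (312,250). I'll crop these to get fine positions.

```bash
python3 - <<'E'
import cv2,numpy as np
im=cv2.imread('pics/w2.png')
cr=[im[180:225,185:245],im[210:275,260:325],im[130:165,328:368],im[64:98,218:258]]
out=np.hstack([cv2.resize(x,(400,300),interpolation=cv2.INTER_CUBIC) for x in [im[180:225,185:245],im[207:282,245:345]]])
o2=np.hstack([cv2.resize(x,(400,300),interpolation=cv2.INTER_CUBIC) for x in [im[133:163,328:368],im[66:96,218:258]]])
cv2.imwrite('pics/w2c.png',np.vstack([out,o2]))
E
```

```text
(no output)
```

View pics/w2c.png

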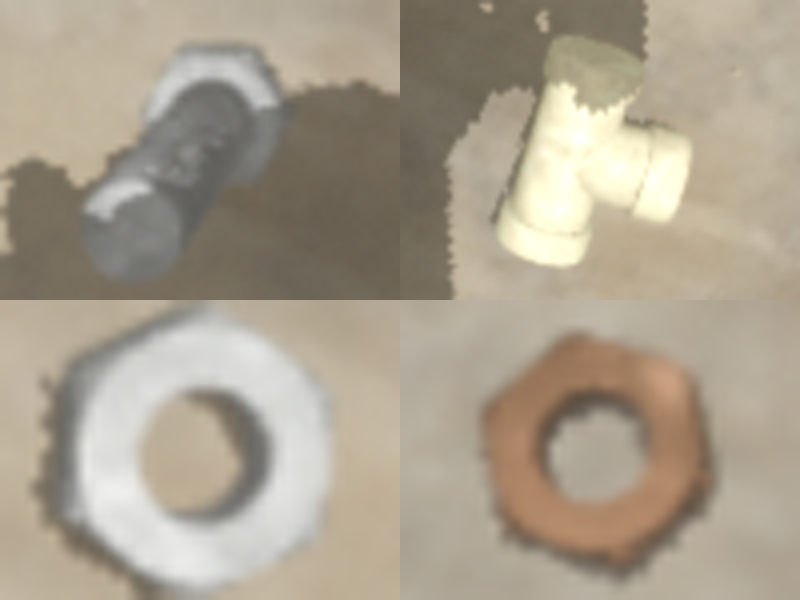

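```bash
python3 - <<'E'
from h import *
c=np.load('w2.npy',allow_pickle=True).item()
H=lambda u,v,z:hit(c,u-.3,v-.3,z,True).round(1)
print('bolt top',H(204.9,214.8,75),'head',H(216.8,197.7,10))
print('large',H(348.5,148.5,14),'small',H(237.8,80.8,12))
# small/large hexagon corners (top face)
print('large corner',H(328+20.5,133+1,14),'large flat right',H(328+33,133+15,14))
print('small corners',[H(218+a,66+b,12) for a,b in [(17.5,3.3),(8.2,11.2),(30,8),(30.8,18)]])
print('tee far end, near end, branch',H(245+197/4,207+52/4,14),H(245+143/4,207+245/4,14),H(245+275/4,207+180/4,14))
t=vision.camera_info('top'); k=5.7
T=lambda u,v,z:hit(t,130+u/k-.3,170+v/k-.3,z).round(1)
print('T bolt top',T(147,360,75),'head',T(187,372,8),'large',T(404,168,14),'small',T(142,124,12))
print('T tee',T(354,353,14),T(362,468,14),T(418,406,14))
E
```

```text
bolt top [450.7 329.3  75. ] head [450.9 329.8  10. ]
large [563.  212.9  14. ] small [584.9 355.7  12. ]
large corner [577.9 219.7  14. ] large flat right [569.5 199.9  14. ]
small corners [array([596.1, 363.1,  12. ]), array([584.2, 369.4,  12. ]), array([596.1, 348.1,  12. ]), array([585.9, 343. ,  12. ])]
tee far end, near end, branch [461.9 236.   14. ] [397.6 226.2  14. ] [433.3 197.6  14. ]
T bolt top [453.  327.1  75. ] head [452.7 323.8   8. ] large [563.7 211.1  14. ] small [586.5 353.7  12. ]
T tee [463.3 234.1  14. ] [402.3 227.5  14. ] [435.4 199.1  14. ]
```

{"fn": "carry_out", "kwargs": {
  "moves": [
    [85,-5,-16,0,0,0,0],
    [85,-14,-45,0,0,0,0],
    [85,-20,-66,0,0,0,0],
    [85,-23,-75,0,0,0,0],
    [85,-23,-75,0,0,0,0]
  ]
}}

```text
time: 4.2
tool_pos: [449.3, 331.3, 231.3]
ee_rot: [-3.078, -0.625, 0.0]
force: [0.5, 0.1, 1.4]
grip_width: 0.994
gripper_force: 0.0
```

{"fn": "carry_out", "kwargs": {
  "moves": [
    [85,0,0,10,0,0,0],
    [85,0,0,35,0,0,0],
    [85,0,0,60,0,0,0],
    [85,0,0,75,0,0,0],
    [85,0,0,75,0,0,0]
  ]
}}

```text
time: 4.7
tool_pos: [449.8, 327.2, 153.5]
ee_rot: [3.077, 0.616, -0.007]
force: [-0.5, 0.3, -0.6]
grip_width: 0.996
gripper_force: 0.0
```

```bash
python3 - <<'E'
from h import *
c=vision.camera_info('wrist'); s,p,r=pose(); print(s['time'],p,s['ee_rot'])
im=vision.snapshot('wrist'); cv2.imwrite('pics/w3.png',im[:,:,::-1]);np.save('w3.npy',c,allow_pickle=True)
print(proj(c,(451,329.3,75),True),proj(c,(451,329.3,10),True))
E
```

```text
4.7 [449.82750024 327.19709477 153.52052425] [ 3.07681941  0.61612443 -0.00730269]
[278.37052045 214.04630243] [278.66821758 192.03329207]
```

View pics/w3.png

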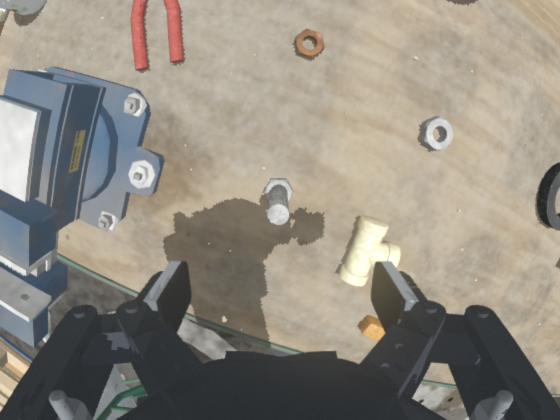

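Bolt top is at (279,214), matching the prediction, and it sits midway between the pads. Descending.

{"fn": "carry_out", "kwargs": {
  "moves": [
    [60,1,0,10,0,0,0],
    [60,1,0,30,0,0,0],
    [60,1,0,60,0,0,0],
    [60,1,0,85,0,0,0],
    [60,1,0,95,0,0,0]
  ]
}}

```text
time: 5.25
tool_pos: [450.9, 329.9, 59.7]
ee_rot: [3.079, 0.62, -0.003]
force: [0.8, -0.1, 0.3]
grip_width: 0.704
gripper_force: 0.0
```

{"fn": "carry_out", "kwargs": {
  "moves": [
    [60,0,0,12,0,0,0],
    [60,0,0,25,0,0,0],
    [60,0,0,32,0,0,0],
    [60,0,0,33,0,0,0],
    [50,0,0,33,0,0,0]
  ]
}}

```text
time: 5.75
tool_pos: [451.3, 330.7, 28.4]
ee_rot: [-3.08, -0.621, -0.0]
force: [-1.0, 1.2, 0.1]
grip_width: 0.589
gripper_force: 0.0
```

{"fn": "carry_out", "kwargs": {
  "moves": [
    [35,0,0,0,0,0,0],
    [25,0,0,0,0,0,0],
    [20,0,0,0,0,0,0],
    [14,0,0,0,0,0,0],
    [8,0,0,0,0,0,0]
  ]
}}

```text
time: 6.25
tool_pos: [451.4, 330.7, 28.7]
ee_rot: [-3.079, -0.621, -0.001]
force: [-0.3, -0.8, 3.7]
grip_width: 0.174
gripper_force: 58.3
```

{"fn": "carry_out", "kwargs": {
  "moves": [
    [5,0,0,0,0,0,0],
    [5,0,0,0,0,0,0],
    [5,0,0,0,0,0,0],
    [5,0,0,0,0,0,0],
    [5,0,0,0,0,0,0]
  ]
}}

```text
time: 6.75
tool_pos: [451.4, 330.7, 28.7]
ee_rot: [-3.08, -0.621, -0.001]
force: [-0.2, -1.5, 5.1]
grip_width: 0.168
gripper_force: 58.3
```

{"fn": "carry_out", "kwargs": {
  "moves": [
    [5,0,0,-8,0,0,0],
    [5,0,0,-25,0,0,0],
    [5,0,0,-50,0,0,0],
    [5,0,0,-70,0,0,0],
    [5,0,0,-82,0,0,0]
  ]
}}

```text
time: 7.25
tool_pos: [451.4, 330.8, 111.8]
ee_rot: [-3.079, -0.621, -0.002]
force: [-0.5, 0.0, -1.0]
grip_width: 0.166
gripper_force: 58.4
```

{"fn": "carry_out", "kwargs": {
  "moves": [
    [5,-2,11,0,0,0,0],
    [5,-6,32,0,0,0,0],
    [5,-12,62,0,0,0,0],
    [5,-18,96,0,0,0,0],
    [5,-25,132,0,0,0,0]
  ]
}}

```text
time: 7.75
tool_pos: [478.6, 197.2, 109.2]
ee_rot: [3.079, 0.622, -0.003]
force: [0.4, -0.6, -0.7]
grip_width: 0.169
gripper_force: 58.5
```

{"fn": "carry_out", "kwargs": {
  "moves": [
    [5,-7,37,0,0,0,0],
    [5,-14,74,0,0,0,0],
    [5,-21,111,0,0,0,0],
    [5,-28,148,0,0,0,0],
    [5,-35,185,0,0,0,0]
  ]
}}

```text
time: 8.25
tool_pos: [517.4, 12.5, 109.1]
ee_rot: [3.08, 0.62, -0.004]
force: [-1.0, -0.2, -0.4]
grip_width: 0.169
gripper_force: 58.5
```

{"fn": "carry_out", "kwargs": {
  "moves": [
    [5,-7,37,0,0,0,0],
    [5,-14,74,0,0,0,0],
    [5,-21,110,0,0,0,0],
    [5,-27,143,0,0,0,0],
    [5,-32,171,0,0,0,0]
  ]
}}

```text
time: 8.75
tool_pos: [553.8, -158.2, 108.9]
ee_rot: [-3.08, -0.617, 0.005]
force: [0.5, 0.7, 0.0]
grip_width: 0.169
gripper_force: 58.5
```

{"fn": "carry_out", "kwargs": {
  "moves": [
    [5,-5,26,0,0,0,0],
    [5,-10,54,0,0,0,0],
    [5,-15,80,0,0,0,0],
    [5,-20,105,0,0,0,0],
    [5,-23,122,0,0,0,0]
  ]
}}

```text
time: 9.25
tool_pos: [579.6, -279.4, 108.8]
ee_rot: [-3.08, -0.616, 0.004]
force: [0.1, -0.0, -1.0]
grip_width: 0.17
gripper_force: 58.5
```

{"fn": "carry_out", "kwargs": {
  "moves": [
    [5,0,0,0,0,0,0],
    [5,0,0,0,0,0,0],
    [5,0,0,0,0,0,0],
    [5,0,0,0,0,0,0],
    [5,0,0,0,0,0,0]
  ]
}}

```text
time: 9.75
tool_pos: [581.5, -274.9, 110.4]
ee_rot: [-3.078, -0.624, 0.0]
force: [-0.7, 0.1, -0.5]
grip_width: 0.17
gripper_force: 58.5
```

```bash
python3 - <<'E'
from h import *
c=vision.camera_info('wrist'); s,p,r=pose(); print(s['time'],p,s['ee_rot'],s['grip_width'])
im=vision.snapshot('wrist'); cv2.imwrite('pics/w4.png',im[:,:,::-1]);np.save('w4.npy',c,allow_pickle=True)
E
```

```text
9.75 [ 581.54164083 -274.86247418  110.38614047] [-3.07846754e+00 -6.23679362e-01  1.51298976e-05] 0.16998343779762465
```

View pics/w4.png

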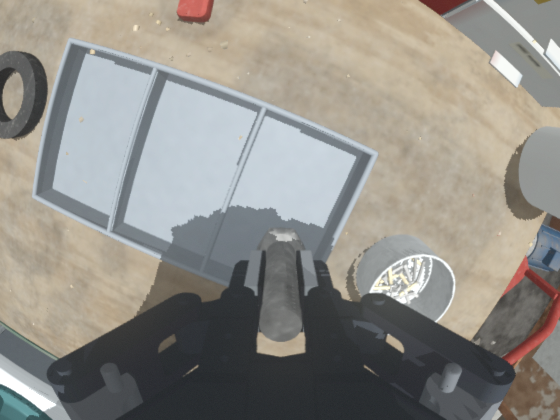

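The bolt is held upright. Rim corners are near (71,40), (377,153) and (34,196); the dividers meet the walls at (156,70), (265,107), (107,230) and (205,272). The tin is at (405,277), clear of the gripper.

```bash
python3 - <<'E'
from h import *
c=np.load('w4.npy',allow_pickle=True).item()
P=np.array([hit(c,u,v,32,True)[:2] for u,v in [(71,40),(377,153),(34,196),(156,70),(265,107),(107,230),(205,272)]])
Q=np.array([[70,127.5],[70,-127.5],[-70,127.5],[69,42],[69,-42],[-69,42],[-69,-42]])
pc,qc=P.mean(0),Q.mean(0); H=(Q-qc).T@(P-pc); a=np.arctan2(H[0,1]-H[1,0],H[0,0]+H[1,1])
Rm=np.array([[np.cos(a),-np.sin(a)],[np.sin(a),np.cos(a)]]); t=pc-Rm@qc
print(t,np.degrees(a),(P-t-Q@Rm.T).round(1).tolist())
for y in (-84,0,84): print((t+Rm@[0,y]).round(1))
T=vision.camera_info('top')
print([hit(T,u,v,32).round(1).tolist() for u,v in [(291,171),(373,171.5)]],[hit(T,u,v,16).round(1).tolist() for u,v in [(290.6,217),(373,218)]])
E
```

```text
[ 581.97649027 -194.21377964] 0.22920459773526597 [[-1.7, -2.5], [-1.2, 2.8], [2.3, -1.7], [-4.2, -0.4], [-2.4, 1.1], [3.4, 2.2], [3.7, -1.5]]
[ 582.3 -278.2]
[ 582.  -194.2]
[ 581.6 -110.2]
[[651.7, -66.1, 32.0], [653.3, -319.2, 32.0]] [[511.1, -66.2, 16.0], [510.8, -319.4, 16.0]]
```

{"fn": "carry_out", "kwargs": {
  "moves": [
    [5,-1,3,8,0,0,0],
    [5,-1,3,25,0,0,0],
    [5,-1,3,45,0,0,0],
    [5,-1,3,60,0,0,0],
    [5,-1,3,70,0,0,0]
  ]
}}

```text
time: 10.3
tool_pos: [580.9, -279.3, 38.5]
ee_rot: [-3.079, -0.621, 0.003]
force: [-0.5, -0.3, -1.6]
grip_width: 0.17
gripper_force: 58.5
```

{"fn": "carry_out", "kwargs": {
  "moves": [
    [5,0,0,3,0,0,0],
    [5,0,0,5,0,0,0],
    [5,0,0,7,0,0,0],
    [5,0,0,7.5,0,0,0],
    [5,0,0,8,0,0,0]
  ]
}}

```text
time: 10.8
tool_pos: [582.0, -279.7, 32.8]
ee_rot: [3.079, 0.621, 0.001]
force: [0.3, 0.1, -0.7]
grip_width: 0.168
gripper_force: 58.5
```

{"fn": "carry_out", "kwargs": {
  "moves": [
    [5,0,0,0,0,0,0],
    [5,0,0,0.5,0,0,0],
    [5,0,0,0.5,0,0,0],
    [5,0,0,1,0,0,0],
    [5,0,0,1,0,0,0]
  ]
}}

```text
time: 11.3
tool_pos: [581.8, -279.6, 31.7]
ee_rot: [3.079, 0.621, 0.0]
force: [-1.1, 1.0, 2.8]
grip_width: 0.175
gripper_force: 58.6
```

{"fn": "carry_out", "kwargs": {
  "moves": [
    [5,0,0,0.3,0,0,0],
    [5,0,0,0.6,0,0,0],
    [5,0,0,0.6,0,0,0],
    [5,0,0,0.6,0,0,0],
    [5,0,0,0.6,0,0,0]
  ]
}}

```text
time: 11.8
tool_pos: [581.8, -279.5, 31.7]
ee_rot: [3.079, 0.621, -0.0]
force: [-1.0, 1.4, 8.6]
grip_width: 0.175
gripper_force: 59.1
```

Contact with the floor at 8.6 N. Opening slightly, then retreating straight up.

{"fn": "carry_out", "kwargs": {
  "moves": [
    [18,0,0,0,0,0,0],
    [22,0,0,0,0,0,0],
    [28,0,0,0,0,0,0],
    [34,0,0,0,0,0,0],
    [38,0,0,0,0,0,0]
  ]
}}

```text
time: 12.3
tool_pos: [581.6, -279.4, 30.5]
ee_rot: [-3.08, -0.621, 0.0]
force: [0.2, 0.3, -0.3]
grip_width: 0.448
gripper_force: 0.0
```

{"fn": "carry_out", "kwargs": {
  "moves": [
    [40,0,0,0,0,0,0],
    [40,0,0,-10,0,0,0],
    [40,0,0,-30,0,0,0],
    [40,0,0,-60,0,0,0],
    [40,0,0,-95,0,0,0]
  ]
}}

```text
time: 12.8
tool_pos: [580.9, -279.2, 126.4]
ee_rot: [-3.079, -0.621, 0.003]
force: [0.0, 0.2, 0.8]
grip_width: 0.47
gripper_force: 0.0
```

{"fn": "carry_out", "kwargs": {
  "moves": [
    [60,0,0,-35,0,0,0],
    [70,0,0,-65,0,0,0],
    [85,0,0,-85,0,0,0],
    [85,0,0,-90,0,0,0],
    [85,0,0,-90,0,0,0]
  ]
}}

```text
time: 13.3
tool_pos: [582.0, -279.6, 216.8]
ee_rot: [3.079, 0.62, 0.002]
force: [0.2, -0.4, 0.2]
grip_width: 0.997
gripper_force: 0.0
```

```bash
python3 - <<'E'
from h import *
c=vision.camera_info('wrist'); s,p,r=pose(); print(s['time'],p,s['ee_rot'],s['grip_width'],s['q'].round(2))
im=vision.snapshot('wrist'); cv2.imwrite('pics/w5.png',im[:,:,::-1])
a=np.arctan2(2*0,1)
ps=2*np.degrees(np.arctan2(s['ee_rot'][1],s['ee_rot'][0])); print('psi',ps)
# tee axes: from top and wrist points
B=np.array([[461.9,236],[397.6,226.2],[433.3,197.6]]);T=np.array([[463.3,234.1],[402.3,227.5],[435.4,199.1]])
for P in (B,T):
    d=P[0]-P[1]; mid=(P[0]+P[1])/2; L=np.hypot(*d); n=np.array([d[1],-d[0]])/L
    print('run dir',np.degrees(np.arctan2(d[1],d[0])),L,'branch dist',n@(P[2]-mid),'origin est',mid+n*10)
E
```

```text
13.3 [ 581.96683865 -279.62672166  216.76356904] [3.07854684e+00 6.20364409e-01 2.39256646e-03] 0.9968707147218059 [ 0.53  0.51 -0.22  1.8   0.14  0.84 -0.93]
psi 22.78642487247853
run dir 8.6657941850296 65.04252455125027 branch dist 33.652445305613895 origin est [431.25670658 221.21415986]
run dir 6.175193556916839 61.35601030054024 branch dist 31.79574405904328 origin est [433.87568924 220.8580237 ]
```

View pics/w5.png

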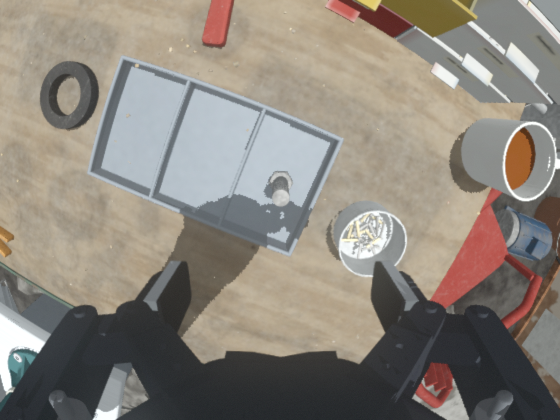

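The bolt stands in the tin-side cell at (281,187), well clear of the walls. Next the tee.

{"fn": "carry_out", "kwargs": {
  "moves": [
    [85,1.5,-14,0,0,0,0],
    [85,5,-45,0,0,0,0],
    [85,9,-86,0,0,0,0],
    [85,14,-130,0,0,0,0],
    [85,18.5,-173,0,0,0,0]
  ]
}}

```text
time: 13.85
tool_pos: [529.5, -110.1, 214.2]
ee_rot: [-3.078, -0.621, 0.005]
force: [1.3, 0.7, -0.1]
grip_width: 0.992
gripper_force: 0.0
```

{"fn": "carry_out", "kwargs": {
  "moves": [
    [85,4.5,-43,0,0,0,0],
    [85,9,-84,0,0,0,0],
    [85,13,-122,0,0,0,0],
    [85,16,-150,0,0,0,0],
    [85,18.5,-173,0,0,0,0]
  ]
}}

```text
time: 14.35
tool_pos: [479.0, 56.5, 214.5]
ee_rot: [-3.078, -0.626, 0.005]
force: [1.5, 0.3, -0.6]
grip_width: 0.995
gripper_force: 0.0
```

{"fn": "carry_out", "kwargs": {
  "moves": [
    [85,4,-40,0,0,0,0],
    [85,9,-80,0,0,0,0],
    [85,13,-120,0,0,0,0],
    [85,17,-155,0,0,0,4],
    [85,18.5,-174,0,0,0,8]
  ]
}}

```text
time: 14.85
tool_pos: [428.3, 224.9, 214.6]
ee_rot: [-3.114, -0.408, 0.004]
force: [1.1, 0.6, -0.1]
grip_width: 0.989
gripper_force: 0.0
```

{"fn": "carry_out", "kwargs": {
  "moves": [
    [85,0,0,10,0,0,4],
    [85,0,0,30,0,0,7.3],
    [85,0,0,60,0,0,7.3],
    [85,0,0,85,0,0,7.3],
    [85,0,0,90,0,0,7.3]
  ]
}}

```text
time: 15.35
tool_pos: [427.8, 220.3, 122.6]
ee_rot: [3.131, 0.207, -0.012]
force: [0.1, -0.1, 0.2]
grip_width: 0.991
gripper_force: 0.0
```

{"fn": "carry_out", "kwargs": {
  "moves": [
    [85,0,0,0,0,0,0],
    [85,0,0,0,0,0,0],
    [85,0,0,0,0,0,0],
    [85,0,0,0,0,0,0],
    [85,0,0,0,0,0,0]
  ]
}}

```text
time: 15.85
tool_pos: [431.9, 221.6, 126.4]
ee_rot: [-3.134, -0.205, -0.002]
force: [-0.6, -0.4, -0.1]
grip_width: 0.996
gripper_force: 0.0
```

```bash
python3 - <<'E'
from h import *
c=vision.camera_info('wrist'); s,p,r=pose(); print(s['time'],p,s['ee_rot'],s['grip_width'],s['q'].round(2))
im=vision.snapshot('wrist'); cv2.imwrite('pics/w6.png',im[:,:,::-1]);np.save('w6.npy',c,allow_pickle=True)
print('psi',2*np.degrees(np.arctan2(s['ee_rot'][1],s['ee_rot'][0])))
a=np.radians(7.5); ex=np.array([np.sin(a),-np.cos(a)]); ey=np.array([np.cos(a),np.sin(a)])
for x,y in [(0,0),(-10,32),(-10,-32),(23,0)]:
    q=np.array([432,221])+x*ex+y*ey; print(x,y,proj(c,[*q,14],True).round(0))
hsv=cv2.cvtColor(im,cv2.COLOR_RGB2HSV)
E
```

```text
15.85 [431.85180731 221.57399779 126.41993472] [-3.13425345e+00 -2.04852967e-01 -2.20120976e-03] 0.9964748313213982 [-0.4   0.47 -0.21  2.22  0.21  0.47 -2.23]
psi -352.52100054739685
0 0 [282. 204.]
-10 32 [269. 165.]
-10 -32 [270. 241.]
23 0 [310. 204.]
```

View pics/w6.png

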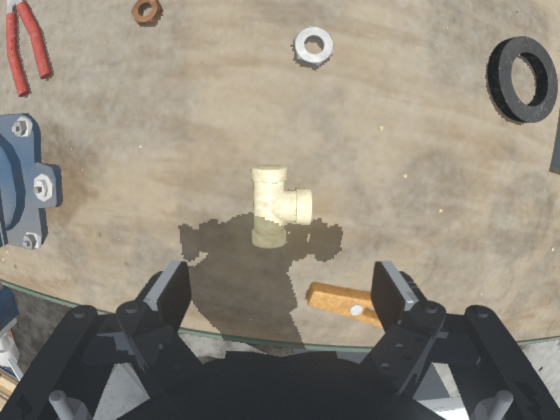

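Tee in view: run from (269,166) to (269,246), branch end at (312,206). It is centred between the pads and lined up, needing a 2 mm nudge along −x. The pliers at (340,300) are clear of the fingers.

{"fn": "carry_out", "kwargs": {
  "moves": [
    [66,-2,0,10,0,0,0],
    [66,-2,0,35,0,0,0],
    [66,-2,0,62,0,0,0],
    [66,-2,0,84,0,0,0],
    [66,-2,0,95,0,0,0]
  ]
}}

```text
time: 16.4
tool_pos: [428.2, 220.6, 28.7]
ee_rot: [3.133, 0.206, -0.004]
force: [-0.1, -0.4, -0.3]
grip_width: 0.778
gripper_force: 0.0
```

{"fn": "carry_out", "kwargs": {
  "moves": [
    [66,0,0,8,0,0,0],
    [66,0,0,18,0,0,0],
    [66,0,0,26,0,0,0],
    [66,0,0,30,0,0,0],
    [66,0,0,30,0,0,0]
  ]
}}

```text
time: 16.9
tool_pos: [429.3, 221.1, 0.4]
ee_rot: [3.135, 0.205, -0.0]
force: [-0.5, -0.5, 0.3]
grip_width: 0.776
gripper_force: 0.0
```

{"fn": "carry_out", "kwargs": {
  "moves": [
    [60,0,0,0,0,0,0],
    [54,0,0,0,0,0,0],
    [48,0,0,0,0,0,0],
    [44,0,0,0,0,0,0],
    [40,0,0,0,0,0,0]
  ]
}}

```text
time: 17.4
tool_pos: [429.7, 221.2, 1.4]
ee_rot: [-3.135, -0.205, -0.001]
force: [-0.1, -1.2, 7.6]
grip_width: 0.499
gripper_force: 60.0
```

{"fn": "carry_out", "kwargs": {
  "moves": [
    [36,0,0,0,0,0,0],
    [36,0,0,0,0,0,0],
    [36,0,0,0,0,0,0],
    [36,0,0,0,0,0,0],
    [36,0,0,0,0,0,0]
  ]
}}

```text
time: 17.9
tool_pos: [429.7, 221.2, 1.4]
ee_rot: [-3.135, -0.205, -0.001]
force: [-0.7, -1.0, 7.1]
grip_width: 0.504
gripper_force: 60.0
```

{"fn": "carry_out", "kwargs": {
  "moves": [
    [36,0,0,-6,0,0,0],
    [36,0,0,-20,0,0,0],
    [36,0,0,-45,0,0,0],
    [36,0,0,-65,0,0,0],
    [36,0,0,-75,0,0,0]
  ]
}}

```text
time: 18.4
tool_pos: [429.8, 221.2, 77.2]
ee_rot: [-3.134, -0.205, -0.002]
force: [0.1, -0.6, -1.2]
grip_width: 0.503
gripper_force: 61.5
```

{"fn": "carry_out", "kwargs": {
  "moves": [
    [36,3,10,0,0,0,0],
    [36,9,29,0,0,0,0],
    [36,18,58,0,0,0,0],
    [36,27,88,0,0,0,0],
    [36,36,117,0,0,0,0]
  ]
}}

```text
time: 18.9
tool_pos: [480.0, 107.5, 74.6]
ee_rot: [3.134, 0.205, -0.004]
force: [1.3, 0.9, -2.0]
grip_width: 0.501
gripper_force: 61.5
```

{"fn": "carry_out", "kwargs": {
  "moves": [
    [36,9,29,0,0,0,0],
    [36,18,58,0,0,0,0],
    [36,27,88,0,0,0,0],
    [36,36,117,0,0,0,0],
    [36,44,143,0,0,0,0]
  ]
}}

```text
time: 19.4
tool_pos: [542.0, -29.1, 74.3]
ee_rot: [3.134, 0.202, -0.004]
force: [1.0, 0.5, -2.2]
grip_width: 0.503
gripper_force: 61.5
```

{"fn": "carry_out", "kwargs": {
  "moves": [
    [36,8,25,0,0,0,0],
    [36,15,48,0,0,0,0],
    [36,21,68,0,0,0,0],
    [36,25,82,0,0,0,0],
    [36,27,88,0,0,0,0]
  ]
}}

```text
time: 19.9
tool_pos: [580.4, -112.4, 74.6]
ee_rot: [3.135, 0.201, -0.003]
force: [-0.3, 0.7, -1.1]
grip_width: 0.5
gripper_force: 61.5
```

{"fn": "carry_out", "kwargs": {
  "moves": [
    [36,0,0,0,0,0,-5],
    [36,0,0,0,0,0,-13],
    [36,0,0,0,0,0,-21],
    [36,0,0,0,0,0,-29],
    [36,0,0,0,0,0,-37]
  ]
}}

```text
time: 20.4
tool_pos: [580.1, -108.9, 75.2]
ee_rot: [-2.902, -1.2, 0.002]
force: [-0.1, -0.4, -3.1]
grip_width: 0.503
gripper_force: 61.6
```

{"fn": "carry_out", "kwargs": {
  "moves": [
    [36,0,0,0,0,0,-8],
    [36,0,0,0,0,0,-16],
    [36,0,0,0,0,0,-24],
    [36,0,0,0,0,0,-32],
    [36,0,0,0,0,0,-38]
  ]
}}

```text
time: 20.9
tool_pos: [580.0, -109.1, 75.2]
ee_rot: [-2.354, -2.078, 0.001]
force: [-0.6, 0.6, -2.6]
grip_width: 0.504
gripper_force: 61.5
```

{"fn": "carry_out", "kwargs": {
  "moves": [
    [36,0,0,0,0,0,-4],
    [36,0,0,0,0,0,-7],
    [36,0,0,0,0,0,-7.8],
    [36,0,0,0,0,0,-7.8],
    [36,0,0,0,0,0,-7.8]
  ]
}}

```text
time: 21.4
tool_pos: [580.6, -109.6, 75.5]
ee_rot: [-2.216, -2.227, 0.0]
force: [0.1, -1.1, -2.6]
grip_width: 0.508
gripper_force: 61.5
```

```bash
python3 - <<'E'
from h import *
c=vision.camera_info('wrist'); s,p,r=pose(); print(s['time'],p,s['ee_rot'],s['grip_width'],s['q'].round(2))
im=vision.snapshot('wrist'); cv2.imwrite('pics/w7.png',im[:,:,::-1]);np.save('w7.npy',c,allow_pickle=True)
print('psi',2*np.degrees(np.arctan2(s['ee_rot'][1],s['ee_rot'][0])))
E
```

```text
21.4 [ 580.59943553 -109.60259537   75.51018555] [-2.21561491e+00 -2.22660513e+00  4.92046578e-04] 0.5078463271355739 [ 0.57  0.73 -0.66  2.    0.72  0.67 -0.56]
psi -269.7164967057703
```

View pics/w7.png

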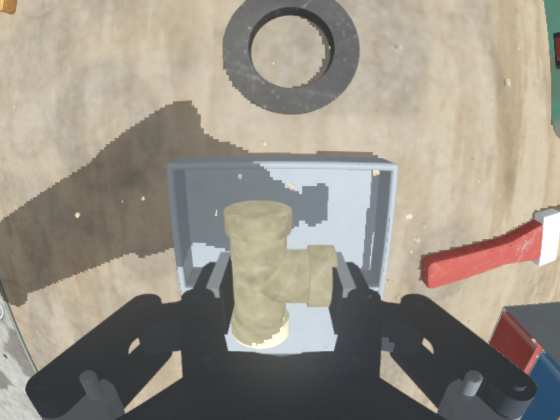

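The tee is held level over the tape-side cell. Its far end is at (258,205) and its branch face at x≈335. Checking the clearance along the run.

```bash
python3 - <<'E'
from h import *
c=np.load('w7.npy',allow_pickle=True).item()
print(hit(c,258,204,74+22,True),hit(c,265,343,74+10,True),'wall inner far',hit(c,230,168,32,True),hit(c,330,168,32,True))
E
```

```text
[571.52842485 -71.69493255  96.        ] [ 572.57259404 -151.11367486   84.        ] wall inner far [550.72456118 -67.9623694   32.        ] [609.18770569 -67.65721231  32.        ]
```

{"fn": "carry_out", "kwargs": {
  "moves": [
    [36,1,1,6,0,0,0],
    [36,1,1,20,0,0,0],
    [36,1,1,38,0,0,0],
    [36,1,1,52,0,0,0],
    [36,1,1,60,0,0,0]
  ]
}}

```text
time: 21.95
tool_pos: [580.4, -108.9, 13.2]
ee_rot: [-2.214, -2.226, 0.004]
force: [0.2, 0.9, -0.3]
grip_width: 0.503
gripper_force: 61.5
```

{"fn": "carry_out", "kwargs": {
  "moves": [
    [36,0,0,3,0,0,0],
    [36,0,0,6,0,0,0],
    [36,0,0,8,0,0,0],
    [36,0,0,9,0,0,0],
    [36,0,0,9.5,0,0,0]
  ]
}}

```text
time: 22.45
tool_pos: [582.2, -109.0, 6.5]
ee_rot: [2.215, 2.227, 0.001]
force: [0.2, 0.4, -1.2]
grip_width: 0.504
gripper_force: 61.5
```

{"fn": "carry_out", "kwargs": {
  "moves": [
    [36,0,0,0.5,0,0,0],
    [36,0,0,1,0,0,0],
    [36,0,0,1.3,0,0,0],
    [36,0,0,1.3,0,0,0],
    [36,0,0,1.3,0,0,0]
  ]
}}

```text
time: 22.95
tool_pos: [581.9, -108.9, 4.9]
ee_rot: [2.216, 2.227, 0.0]
force: [-0.9, 0.3, -2.1]
grip_width: 0.497
gripper_force: 61.5
```

{"fn": "carry_out", "kwargs": {
  "moves": [
    [36,0,0,0.4,0,0,0],
    [36,0,0,0.8,0,0,0],
    [36,0,0,0.8,0,0,0],
    [36,0,0,0.8,0,0,0],
    [36,0,0,0.8,0,0,0]
  ]
}}

```text
time: 23.45
tool_pos: [582.0, -108.9, 4.5]
ee_rot: [2.215, 2.227, -0.0]
force: [-0.7, 0.0, 5.9]
grip_width: 0.504
gripper_force: 62.0
```

Tee on the floor (5.9 N). Letting go and heading for the large nut.

{"fn": "carry_out", "kwargs": {
  "moves": [
    [46,0,0,0,0,0,0],
    [52,0,0,0,0,0,0],
    [58,0,0,0,0,0,0],
    [62,0,0,0,0,0,0],
    [64,0,0,0,0,0,0]
  ]
}}

```text
time: 23.95
tool_pos: [581.9, -108.9, 4.0]
ee_rot: [-2.216, -2.227, -0.0]
force: [-0.2, -0.2, 0.0]
grip_width: 0.747
gripper_force: 0.0
```

{"fn": "carry_out", "kwargs": {
  "moves": [
    [64,0,0,-5,0,0,0],
    [64,0,0,-20,0,0,0],
    [64,0,0,-45,0,0,0],
    [64,0,0,-80,0,0,0],
    [64,0,0,-115,0,0,0]
  ]
}}

```text
time: 24.45
tool_pos: [581.6, -108.7, 121.1]
ee_rot: [-2.215, -2.227, -0.0]
force: [0.3, 0.2, -0.2]
grip_width: 0.752
gripper_force: 0.0
```

{"fn": "carry_out", "kwargs": {
  "moves": [
    [70,12,0,-15,0,0,0],
    [75,42,-2,-20,0,0,1],
    [80,80,-4,-20,0,0,2],
    [85,120,-6,-20,0,0,4],
    [85,160,-8.5,-20,0,0,4.8]
  ]
}}

```text
time: 24.95
tool_pos: [572.1, 53.0, 139.7]
ee_rot: [2.308, 2.131, 0.001]
force: [0.6, 0.5, -0.9]
grip_width: 0.993
gripper_force: 0.0
```

{"fn": "carry_out", "kwargs": {
  "moves": [
    [85,40,1,0,0,0,0],
    [85,80,2,0,0,0,0],
    [85,120,3,0,0,0,0],
    [85,150,4,0,0,0,0],
    [85,162,5,0,0,0,0]
  ]
}}

```text
time: 25.45
tool_pos: [589.2, 217.7, 140.2]
ee_rot: [-2.299, -2.138, -0.005]
force: [0.3, 0.4, -0.1]
grip_width: 0.998
gripper_force: 0.0
```

{"fn": "carry_out", "kwargs": {
  "moves": [
    [85,0,0,0,0,0,0],
    [85,0,0,0,0,0,0],
    [85,0,0,0,0,0,0],
    [85,0,0,0,0,0,0],
    [85,0,0,0,0,0,0]
  ]
}}

```text
time: 25.95
tool_pos: [590.4, 210.5, 139.0]
ee_rot: [2.309, 2.13, -0.001]
force: [0.6, -0.4, 0.6]
grip_width: 0.994
gripper_force: 0.0
```

```bash
cat > hexm.py <<'E'
from h import *
def hexfit(im,c,x,y,z,kind,tag):
    """mask nut near its expected place; top-face contour -> world at height z; centre by circle fit, yaw of a flat normal by 6-fold"""
    u,v=proj(c,(x,y,z),True); u0,v0=int(u)-40,int(v)-40; u0,v0=max(u0,0),max(v0,0)
    roi=im[v0:v0+80,u0:u0+80]; hsv=cv2.cvtColor(roi,cv2.COLOR_RGB2HSV)
    if kind=='large': m=((hsv[:,:,1]<45)&(hsv[:,:,2]>150)).astype(np.uint8)
    else: m=((roi[:,:,0].astype(int)-roi[:,:,2]>45)).astype(np.uint8)
    n,l,st,ce=cv2.connectedComponentsWithStats(m); k=1+st[1:,4].argmax()
    mm=(l==k).astype(np.uint8); cn,_=cv2.findContours(mm,cv2.RETR_EXTERNAL,cv2.CHAIN_APPROX_NONE); cn=max(cn,key=len)
    P=np.array([hit(c,u0+a,v0+b,z,True)[:2] for a,b in cv2.convexHull(cn)[:,0]])
    hc,hr=cv2.minEnclosingCircle(P.astype(np.float32))
    # width by support function: flats = narrowest directions
    al=np.radians(np.arange(0,180,1.)); W=np.array([np.ptp(P@[np.cos(a),np.sin(a)]) for a in al])
    f=np.angle((W*np.exp(-6j*al)).sum())  # W max at corners
    mid=np.array([[(P@[np.cos(a),np.sin(a)]).max()+(P@[np.cos(a),np.sin(a)]).min()] for a in al])/2
    ctr=np.linalg.lstsq(np.c_[np.cos(al),np.sin(al)],mid[:,0],rcond=None)[0]
    corner=np.degrees(-f/6)%60
    print(tag,'centre',ctr.round(1),'circ',np.round(hc,1),round(hr,1),'W',W.min().round(1),W.max().round(1),'flat yaw mod60',((corner+30)%60).round(1),'area',st[k,4])
    return ctr
E
python3 - <<'E'
from hexm import *
c=vision.camera_info('wrist'); s,p,r=pose(); print(s['time'],p,s['ee_rot'],s['grip_width'],s['q'].round(2))
im=vision.snapshot('wrist'); cv2.imwrite('pics/w8.png',im[:,:,::-1]);np.save('w8.npy',c,allow_pickle=True)
print('psi',2*np.degrees(np.arctan2(s['ee_rot'][1],s['ee_rot'][0])), proj(c,(563,212.9,14),True), proj(c,(585,355.7,12),True))
hexfit(im,c,563,212.9,14,'large','L'); hexfit(im,c,585,355.7,12,'small','S')
E
```

```text
25.95 [590.44156595 210.496333   138.98751942] [ 2.30888824e+00  2.12971185e+00 -1.17407825e-03] 0.9940910427792816 [ 0.06  0.68 -0.7   1.88  0.59  0.8  -1.04]
psi 85.37670447446857 [248.61700814 200.1534681 ] [259.88155292  30.11603447]
L centre [535.1 188.8] circ [535.5 187.5] 15.5 W 20.9 30.9 flat yaw mod60 34.1 area 444
S centre [585.3 356. ] circ [585.3 355.8] 13.0 W 23.3 26.0 flat yaw mod60 3.4 area 479
```

View pics/w8.png

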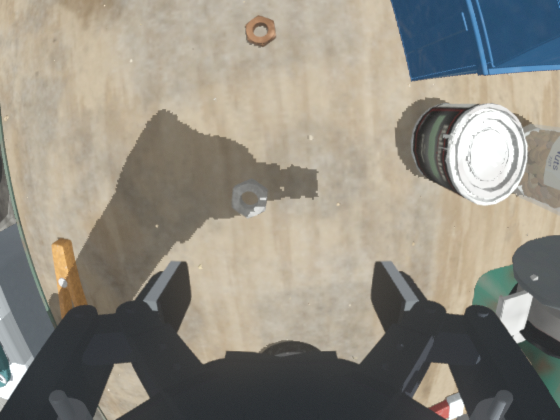

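The large nut, in the gripper's shadow at (249,200), is just where predicted. The small nut is at (261,31), fitted at (585.3,356.0) with a flat yaw of about 3°. Refining the large nut's yaw from the earlier lit pictures.

```bash
python3 - <<'E'
from hexm import *
for n in ('w2','w3','w6'):
    im=cv2.imread(f'pics/{n}.png')[:,:,::-1].copy(); c=np.load(n+'.npy',allow_pickle=True).item()
    hexfit(im,c,563,212.9,14,'large','L'+n)
    if n!='w6': hexfit(im,c,585,355.7,12,'small','S'+n)
E
```

```text
Lw2 centre [585.7 213.3] circ [587.2 211.5] 42.5 W 66.2 81.2 flat yaw mod60 9.2 area 1656
Sw2 centre [585.  356.2] circ [584.8 356.3] 13.0 W 23.2 26.0 flat yaw mod60 3.9 area 268
Lw3 centre [581.1 209.5] circ [581.8 206.5] 36.4 W 53.0 72.7 flat yaw mod60 59.4 area 1690
Sw3 centre [584.7 356.4] circ [584.6 356.2] 13.1 W 23.3 26.3 flat yaw mod60 2.9 area 439
Lw6 centre [576.6 210.8] circ [580.2 212.2] 34.2 W 40.3 68.4 flat yaw mod60 8.6 area 1920
```

```bash
sed -i "s/m=((hsv\[:,:,1\]<45)&(hsv\[:,:,2\]>150)).astype(np.uint8)/m=((roi[:,:,0].astype(int)-roi[:,:,2]<14)\&(hsv[:,:,2]>110)).astype(np.uint8)/" hexm.py
python3 - <<'E'
from hexm import *
for n in ('w2','w3','w6','w8'):
    im=cv2.imread(f'pics/{n}.png')[:,:,::-1].copy(); c=np.load(n+'.npy',allow_pickle=True).item()
    hexfit(im,c,563,212.9,14,'large','L'+n)
E
```

```text
Lw2 centre [562.9 214.6] circ [562.8 214.4] 17.0 W 30.0 33.9 flat yaw mod60 49.1 area 499
Lw3 centre [562.7 215.7] circ [562.  216.1] 18.2 W 29.9 36.4 flat yaw mod60 49.6 area 646
Lw6 centre [562.2 213.6] circ [562.5 213.9] 17.1 W 30.2 34.2 flat yaw mod60 49.5 area 944
Lw8 centre [563.7 214.7] circ [563.8 214.7] 17.2 W 29.9 34.4 flat yaw mod60 49.1 area 875
```

{"fn": "carry_out", "kwargs": {
  "moves": [
    [85,0,-6,0,0,0,2],
    [80,1,-18,10,0,0,5],
    [70,1,-27.7,25,0,0,6.1],
    [60,1,-27.7,45,0,0,6.1],
    [52,1,-27.7,60,0,0,6.1]
  ]
}}

```text
time: 26.5
tool_pos: [562.4, 214.8, 78.3]
ee_rot: [2.417, 2.007, -0.001]
force: [0.4, -0.5, 0.6]
grip_width: 0.612
gripper_force: 0.0
```

{"fn": "carry_out", "kwargs": {
  "moves": [
    [52,0,0,15,0,0,0],
    [52,0,0,32,0,0,0],
    [52,0,0,45,0,0,0],
    [52,0,0,50,0,0,0],
    [52,0,0,50,0,0,0]
  ]
}}

```text
time: 27.0
tool_pos: [562.3, 215.2, 28.1]
ee_rot: [-2.417, -2.007, 0.002]
force: [0.5, -0.7, 0.0]
grip_width: 0.604
gripper_force: 0.0
```

{"fn": "carry_out", "kwargs": {
  "moves": [
    [52,0,0,8,0,0,0],
    [52,0,0,16,0,0,0],
    [52,0,0,23,0,0,0],
    [52,0,0,26,0,0,0],
    [52,0,0,27,0,0,0]
  ]
}}

```text
time: 27.5
tool_pos: [562.5, 215.2, 1.6]
ee_rot: [-2.417, -2.007, 0.001]
force: [0.5, -0.3, 0.3]
grip_width: 0.613
gripper_force: 0.0
```

{"fn": "carry_out", "kwargs": {
  "moves": [
    [46,0,0,0,0,0,0],
    [40,0,0,0,0,0,0],
    [34,0,0,0,0,0,0],
    [28,0,0,0,0,0,0],
    [22,0,0,0,0,0,0]
  ]
}}

```text
time: 28.0
tool_pos: [563.0, 215.4, 2.7]
ee_rot: [2.417, 2.006, 0.001]
force: [-0.9, -1.2, 4.6]
grip_width: 0.332
gripper_force: 59.4
```

{"fn": "carry_out", "kwargs": {
  "moves": [
    [20,0,0,0,0,0,0],
    [20,0,0,0,0,0,0],
    [20,0,0,0,0,0,0],
    [20,0,0,0,0,0,0],
    [20,0,0,0,0,0,0]
  ]
}}

```text
time: 28.5
tool_pos: [563.0, 215.4, 2.7]
ee_rot: [2.417, 2.006, 0.001]
force: [-1.4, -0.3, 6.2]
grip_width: 0.329
gripper_force: 59.5
```

{"fn": "carry_out", "kwargs": {
  "moves": [
    [20,0,0,-6,0,0,0],
    [20,0,0,-20,0,0,0],
    [20,0,0,-45,0,0,0],
    [20,0,0,-70,0,0,0],
    [20,0,0,-80,0,0,0]
  ]
}}

```text
time: 29.0
tool_pos: [563.9, 216.2, 84.9]
ee_rot: [2.417, 2.006, 0.006]
force: [1.3, -0.4, 0.1]
grip_width: 0.328
gripper_force: 59.5
```

{"fn": "carry_out", "kwargs": {
  "moves": [
    [20,-10,2.5,0,0,0,0],
    [20,-30,7,0,0,0,0],
    [20,-60,14,0,0,0,0],
    [20,-95,23,0,0,0,0],
    [20,-130,31,0,0,0,0]
  ]
}}

```text
time: 29.5
tool_pos: [568.3, 79.4, 80.9]
ee_rot: [-2.417, -2.006, 0.004]
force: [0.3, -0.6, -1.1]
grip_width: 0.327
gripper_force: 59.4
```

{"fn": "carry_out", "kwargs": {
  "moves": [
    [20,-35,8,0,0,0,0],
    [20,-70,17,0,0,0,0],
    [20,-105,25,0,0,0,0],
    [20,-138,33,0,0,0,0],
    [20,-168,40,0,0,0,0]
  ]
}}

```text
time: 30.0
tool_pos: [576.1, -94.0, 80.7]
ee_rot: [-2.418, -2.004, 0.005]
force: [0.1, 0.4, -0.6]
grip_width: 0.328
gripper_force: 59.4
```

{"fn": "carry_out", "kwargs": {
  "moves": [
    [20,-28,7,0,0,0,0],
    [20,-54,13,0,0,0,0],
    [20,-77,18,0,0,0,0],
    [20,-92,22,0,0,0,0],
    [20,-101,24,0,0,0,0]
  ]
}}

```text
time: 30.5
tool_pos: [581.6, -196.6, 81.0]
ee_rot: [-2.419, -2.003, 0.003]
force: [0.6, 1.2, -0.6]
grip_width: 0.325
gripper_force: 59.4
```

{"fn": "carry_out", "kwargs": {
  "moves": [
    [20,0,0,0,0,0,-4],
    [20,0,0,0,0,0,-9],
    [20,0,0,0,0,0,-11],
    [20,0,0,0,0,0,-11],
    [20,0,0,0,0,0,-11]
  ]
}}

```text
time: 31.0
tool_pos: [582.6, -193.8, 82.0]
ee_rot: [-2.214, -2.229, -0.0]
force: [-0.1, 0.3, -1.4]
grip_width: 0.33
gripper_force: 59.4
```

```bash
python3 - <<'E'
from h import *
c=vision.camera_info('wrist'); s,p,r=pose(); print(s['time'],p,s['ee_rot'],s['grip_width'],s['q'].round(2))
im=vision.snapshot('wrist'); cv2.imwrite('pics/w9.png',im[:,:,::-1]);np.save('w9.npy',c,allow_pickle=True)
print('psi',2*np.degrees(np.arctan2(s['ee_rot'][1],s['ee_rot'][0])))
E
```

```text
31.0 [ 582.59692925 -193.77977121   82.00281577] [-2.21377645e+00 -2.22852313e+00 -1.58275259e-04] 0.33045532775364994 [ 0.72  0.75 -0.69  1.94  0.72  0.72 -0.41]
psi -269.6196025407244
```

View pics/w9.png

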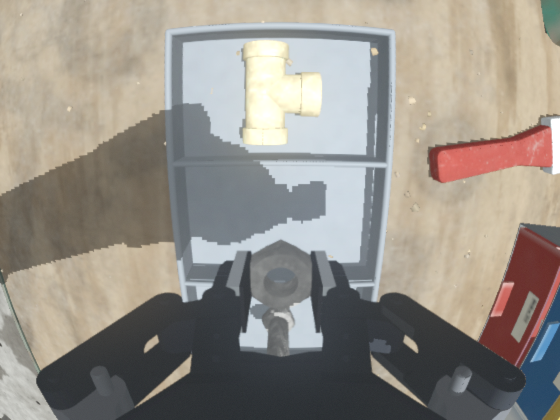

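The tee lies flat in its cell at (275,90). The nut is held level between the pads at (280,272), and the bolt still stands behind it. Lowering the nut.

{"fn": "carry_out", "kwargs": {
  "moves": [
    [20,0,0,6,0,0,0],
    [20,0,0,22,0,0,0],
    [20,0,0,42,0,0,0],
    [20,0,0,58,0,0,0],
    [20,0,0,66,0,0,0]
  ]
}}

```text
time: 31.55
tool_pos: [581.2, -194.1, 13.6]
ee_rot: [-2.212, -2.227, 0.003]
force: [-0.1, 0.3, -0.9]
grip_width: 0.329
gripper_force: 59.4
```

{"fn": "carry_out", "kwargs": {
  "moves": [
    [20,0,0,3,0,0,0],
    [20,0,0,6,0,0,0],
    [20,0,0,8,0,0,0],
    [20,0,0,9,0,0,0],
    [20,0,0,9.3,0,0,0]
  ]
}}

```text
time: 32.05
tool_pos: [583.0, -194.4, 7.2]
ee_rot: [2.213, 2.229, 0.0]
force: [-0.2, -0.3, 0.5]
grip_width: 0.326
gripper_force: 59.4
```

{"fn": "carry_out", "kwargs": {
  "moves": [
    [20,0,0,0.4,0,0,0],
    [20,0,0,0.8,0,0,0],
    [20,0,0,1.2,0,0,0],
    [20,0,0,1.2,0,0,0],
    [20,0,0,1.2,0,0,0]
  ]
}}

```text
time: 32.55
tool_pos: [582.7, -194.4, 5.7]
ee_rot: [2.214, 2.229, -0.0]
force: [0.2, -0.4, 1.2]
grip_width: 0.332
gripper_force: 59.6
```

{"fn": "carry_out", "kwargs": {
  "moves": [
    [20,0,0,0.4,0,0,0],
    [20,0,0,0.7,0,0,0],
    [20,0,0,0.7,0,0,0],
    [20,0,0,0.7,0,0,0],
    [20,0,0,0.7,0,0,0]
  ]
}}

```text
time: 33.05
tool_pos: [582.8, -194.4, 5.7]
ee_rot: [2.213, 2.229, -0.001]
force: [-1.6, 0.5, 6.9]
grip_width: 0.327
gripper_force: 60.2
```

{"fn": "carry_out", "kwargs": {
  "moves": [
    [30,0,0,0,0,0,0],
    [36,0,0,0,0,0,0],
    [42,0,0,0,0,0,0],
    [46,0,0,0,0,0,0],
    [50,0,0,0,0,0,0]
  ]
}}

```text
time: 33.55
tool_pos: [582.6, -194.3, 4.7]
ee_rot: [-2.214, -2.229, 0.0]
force: [-0.2, -1.4, 0.4]
grip_width: 0.589
gripper_force: 0.0
```

{"fn": "carry_out", "kwargs": {
  "moves": [
    [50,0,0,-5,0,0,0],
    [50,0,0,-20,0,0,0],
    [50,0,0,-45,0,0,0],
    [50,0,0,-80,0,0,0],
    [50,0,0,-110,0,0,0]
  ]
}}

```text
time: 34.05
tool_pos: [583.0, -194.1, 117.4]
ee_rot: [2.213, 2.229, 0.001]
force: [0.2, -0.8, -0.3]
grip_width: 0.584
gripper_force: 0.0
```

{"fn": "carry_out", "kwargs": {
  "moves": [
    [85,0,0,-15,0,0,0],
    [85,-10,0,-20,0,0,0],
    [85,-30,0,-20,0,0,0],
    [85,-50,0,-20,0,0,0],
    [85,-60,0,-20,0,0,0]
  ]
}}

```text
time: 34.55
tool_pos: [581.7, -257.7, 133.5]
ee_rot: [-2.217, -2.224, 0.004]
force: [-0.3, -0.5, -1.0]
grip_width: 0.996
gripper_force: 0.0
```

{"fn": "carry_out", "kwargs": {
  "moves": [
    [85,0,0,0,0,0,0],
    [85,0,0,0,0,0,0],
    [85,0,0,0,0,0,0],
    [85,0,0,0,0,0,0],
    [85,0,0,0,0,0,0]
  ]
}}

```text
time: 35.05
tool_pos: [583.2, -253.3, 135.0]
ee_rot: [-2.212, -2.231, -0.0]
force: [0.2, -0.6, 0.1]
grip_width: 0.997
gripper_force: 0.0
```

```bash
python3 - <<'E'
from h import *
c=vision.camera_info('wrist'); s,p,r=pose(); print(s['time'],p,s['ee_rot'],s['grip_width'],s['q'].round(2))
im=vision.snapshot('wrist'); cv2.imwrite('pics/w10.png',im[:,:,::-1]);np.save('w10.npy',c,allow_pickle=True)
u,v=proj(c,(582.7,-195,17),True); print(u,v)
u0,v0=int(u)-30,int(v)-25
a=cv2.resize(im[v0:v0+50,u0:u0+60],None,fx=8,fy=8,interpolation=cv2.INTER_CUBIC)[:,:,::-1]
cv2.imwrite('pics/w10c.png',a); print(u0,v0)
E
```

```text
35.05 [ 583.21593162 -253.34239312  134.97687148] [-2.21193792e+00 -2.23061760e+00 -3.20523437e-04] 0.9972372754132683 [ 0.84  0.71 -0.75  1.86  0.65  0.83 -0.24]
280.67466413238833 132.25406300247545
250 107
```

View pics/w10c.png

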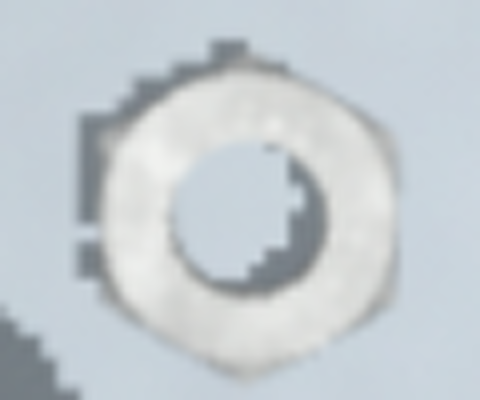

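The large nut lies flat in the middle cell, with its hole centre at crop (248,218), which is about (280.6,133.8) in the full picture. Now the small nut, measured from the same standoff so that any bias cancels.

{"fn": "carry_out", "kwargs": {
  "moves": [
    [85,10,0,0,0,0,0],
    [85,35,0,0,0,0,0],
    [85,70,1,0,0,0,0],
    [85,110,1,0,0,0,0],
    [85,152,1.5,0,0,0,0]
  ]
}}

```text
time: 35.6
tool_pos: [583.3, -100.6, 135.0]
ee_rot: [2.215, 2.228, 0.0]
force: [-0.5, -0.9, -0.3]
grip_width: 0.993
gripper_force: 0.0
```

{"fn": "carry_out", "kwargs": {
  "moves": [
    [85,42,0.5,0,0,0,0],
    [85,84,1,0,0,0,0],
    [85,126,1.5,0,0,0,0],
    [85,168,2,0,0,0,0],
    [85,208,2.5,0,0,0,0]
  ]
}}

```text
time: 36.1
tool_pos: [584.0, 108.7, 135.2]
ee_rot: [-2.212, -2.23, -0.001]
force: [0.4, 0.1, -0.2]
grip_width: 0.994
gripper_force: 0.0
```

{"fn": "carry_out", "kwargs": {
  "moves": [
    [85,40,0.5,1,0,0,0],
    [85,80,1,2,0,0,0],
    [85,120,1,4,0,0,0],
    [85,155,2,5,0,0,0],
    [85,180,2,5,0,0,0]
  ]
}}

```text
time: 36.6
tool_pos: [583.9, 290.2, 130.2]
ee_rot: [-2.208, -2.232, -0.003]
force: [-0.3, 0.1, 0.3]
grip_width: 0.995
gripper_force: 0.0
```

{"fn": "carry_out", "kwargs": {
  "moves": [
    [85,8,0,0,0,0,-2],
    [85,10,0,0,0,0,-2.9],
    [85,10,0,0,0,0,-2.9],
    [85,10,0,0,0,0,-2.9],
    [85,10,0,0,0,0,-2.9]
  ]
}}

```text
time: 37.1
tool_pos: [585.8, 293.5, 129.6]
ee_rot: [2.159, 2.281, -0.002]
force: [-0.1, -0.9, -0.5]
grip_width: 0.994
gripper_force: 0.0
```

{"fn": "carry_out", "kwargs": {
  "moves": [
    [85,0,0,0,0,0,0],
    [85,0,0,0,0,0,0],
    [85,0,0,0,0,0,0],
    [85,0,0,0,0,0,0],
    [85,0,0,0,0,0,0]
  ]
}}

```text
time: 37.6
tool_pos: [585.3, 295.7, 129.9]
ee_rot: [-2.157, -2.284, -0.0]
force: [-0.4, 0.1, 0.3]
grip_width: 0.994
gripper_force: 0.0
```

```bash
cat >> hexm.py <<'E'
def intool(P,p,rot):
    return rot.inv().apply(np.array([*P[:2],p[2]])-p).round(1)
def hole(im,c,u,v,z,kind):
    u0,v0=int(u)-30,int(v)-30; roi=im[v0:v0+60,u0:u0+60].astype(int)
    m=(roi[:,:,0]-roi[:,:,2]>45) if kind=='small' else (roi[:,:,2]-roi[:,:,0]<8)&(roi.sum(2)>540)
    m=m.astype(np.uint8); n,l,st,ce=cv2.connectedComponentsWithStats(m); k=1+st[1:,4].argmax()
    mm=(l==k).astype(np.uint8); cn,h=cv2.findContours(mm,cv2.RETR_CCOMP,cv2.CHAIN_APPROX_NONE)
    out=[]
    for g in sorted(cn,key=len)[-2:]:
        (a,b),r=cv2.minEnclosingCircle(g); out.append((round(a+u0,1),round(b+v0,1),round(r,1)))
    return out,st[k,4]
E
python3 - <<'E'
from hexm import *
c=vision.camera_info('wrist'); s,p,r=pose(); print(s['time'],p,s['ee_rot'],s['grip_width'],s['q'].round(2))
im=vision.snapshot('wrist'); cv2.imwrite('pics/w11.png',im[:,:,::-1]);np.save('w11.npy',c,allow_pickle=True)
print('psi',2*np.degrees(np.arctan2(s['ee_rot'][1],s['ee_rot'][0])))
ct=hexfit(im,c,585,356,12,'small','S'); print('small tool hexfit',intool(ct,p,r))
u,v=proj(c,(585,356,12),True); h,a=hole(im,c,u,v,12,'small'); print(h,a,[intool(hit(c,x,y,12,True),p,r) for x,y,_ in h],u,v)
im0=cv2.imread('pics/w10.png')[:,:,::-1]; c0=np.load('w10.npy',allow_pickle=True).item(); p0=np.array([583.216,-253.342,134.977]); r0=R.from_rotvec([-2.21193792,-2.2306176,-3.2e-4])
h,a=hole(im0,c0,280.6,133.8,17,'large'); print(h,a,[intool(hit(c0,x,y,17,True),p0,r0) for x,y,_ in h],'manual',intool(hit(c0,280.6,133.75,17,True),p0,r0),hit(c0,280.6,133.75,17,True))
E
```

```text
37.6 [585.27523273 295.70874499 129.8964305 ] [-2.15654979e+00 -2.28448199e+00 -3.08797121e-06] 0.9943403005735363 [-0.06  0.73 -0.73  1.82  0.64  0.84 -1.05]
psi -266.69988915313843
S centre [585.1 356.6] circ [585.2 356.7] 12.9 W 23.1 25.8 flat yaw mod60 2.8 area 532
small tool hexfit [60.8  3.3  0. ]
[(284.7, 129.0, 8.8), (285.0, 129.0, 16.1)] 532 [array([61. ,  3.2,  0. ]), array([61. ,  3.4,  0. ])] 284.7468817567042 129.94781413268365
[(280.7, 133.8, 10.8), (281.0, 134.2, 19.8)] 785 [array([57.1, -0. ,  0. ]), array([56.8,  0.2,  0. ])] manual [57.1 -0.1  0. ] [ 582.65090977 -196.2052643    17.        ]
```

{"fn": "carry_out", "kwargs": {
  "moves": [
    [80,8,1,0,0,0,0],
    [70,26,2,0,0,0,0],
    [60,46,3,0,0,0,0],
    [50,58,3.3,0,0,0,0],
    [48,61,3.3,0,0,0,0]
  ]
}}

```text
time: 38.15
tool_pos: [584.0, 360.6, 130.3]
ee_rot: [-2.151, -2.287, -0.003]
force: [0.3, -0.2, 0.1]
grip_width: 0.56
gripper_force: 0.0
```

{"fn": "carry_out", "kwargs": {
  "moves": [
    [48,0,0,8,0,0,0],
    [48,0,0,32,0,0,0],
    [48,0,0,60,0,0,0],
    [48,0,0,82,0,0,0],
    [48,0,0,92,0,0,0]
  ]
}}

```text
time: 38.65
tool_pos: [584.2, 353.9, 34.8]
ee_rot: [2.158, 2.283, -0.008]
force: [-0.5, -0.1, 0.4]
grip_width: 0.557
gripper_force: 0.0
```

{"fn": "carry_out", "kwargs": {
  "moves": [
    [48,0,0,10,0,0,0],
    [48,0,0,20,0,0,0],
    [48,0,0,28,0,0,0],
    [48,0,0,34,0,0,0],
    [48,0,0,35,0,0,0]
  ]
}}

```text
time: 39.15
tool_pos: [584.9, 356.6, 2.4]
ee_rot: [2.157, 2.284, -0.001]
force: [-1.2, -0.5, 0.1]
grip_width: 0.563
gripper_force: 0.0
```

{"fn": "carry_out", "kwargs": {
  "moves": [
    [42,0,0,0,0,0,0],
    [36,0,0,0,0,0,0],
    [30,0,0,0,0,0,0],
    [25,0,0,0,0,0,0],
    [18,0,0,0,0,0,0]
  ]
}}

```text
time: 39.65
tool_pos: [585.3, 357.1, 3.6]
ee_rot: [2.156, 2.284, 0.001]
force: [0.1, -0.4, 3.4]
grip_width: 0.253
gripper_force: 59.2
```

{"fn": "carry_out", "kwargs": {
  "moves": [
    [14,0,0,0,0,0,0],
    [14,0,0,0,0,0,0],
    [14,0,0,0,0,0,0],
    [14,0,0,0,0,0,0],
    [14,0,0,0,0,0,0]
  ]
}}

```text
time: 40.15
tool_pos: [585.3, 357.1, 3.5]
ee_rot: [2.157, 2.284, 0.001]
force: [-0.3, -1.0, 5.6]
grip_width: 0.254
gripper_force: 59.4
```

{"fn": "carry_out", "kwargs": {
  "moves": [
    [14,0,0,-6,0,0,0],
    [14,0,0,-22,0,0,0],
    [14,0,0,-48,0,0,0],
    [14,0,0,-74,0,0,0],
    [14,0,0,-86,0,0,0]
  ]
}}

```text
time: 40.65
tool_pos: [586.1, 358.1, 92.1]
ee_rot: [2.156, 2.284, 0.007]
force: [0.6, 1.0, -0.6]
grip_width: 0.255
gripper_force: 58.8
```

{"fn": "carry_out", "kwargs": {
  "moves": [
    [14,-10,-0.5,0,0,0,0],
    [14,-32,-2,0,0,0,0],
    [14,-66,-4,0,0,0,0],
    [14,-104,-6.5,0,0,0,0],
    [14,-142,-9,0,0,0,0]
  ]
}}

```text
time: 41.15
tool_pos: [583.2, 211.6, 87.5]
ee_rot: [-2.156, -2.284, 0.005]
force: [0.2, -0.6, -0.5]
grip_width: 0.254
gripper_force: 58.8
```

{"fn": "carry_out", "kwargs": {
  "moves": [
    [14,-38,-2.5,0,0,0,0],
    [14,-76,-5,0,0,0,0],
    [14,-114,-7,0,0,0,0],
    [14,-152,-9.5,0,0,0,0],
    [14,-190,-12,0,0,0,0]
  ]
}}

```text
time: 41.65
tool_pos: [581.7, 21.2, 87.6]
ee_rot: [-2.157, -2.283, 0.004]
force: [-0.2, -0.5, -1.0]
grip_width: 0.261
gripper_force: 58.8
```

{"fn": "carry_out", "kwargs": {
  "moves": [
    [14,-38,-2,0,0,0,0],
    [14,-74,-5,0,0,0,0],
    [14,-106,-7,0,0,0,0],
    [14,-134,-8,0,0,0,0],
    [14,-158,-10,0,0,0,0]
  ]
}}

```text
time: 42.15
tool_pos: [580.4, -137.5, 87.4]
ee_rot: [-2.158, -2.28, 0.004]
force: [0.9, 0.6, -0.1]
grip_width: 0.255
gripper_force: 58.8
```

{"fn": "carry_out", "kwargs": {
  "moves": [
    [14,-22,-1,0,0,0,0],
    [14,-41,-2.5,0,0,0,0],
    [14,-54,-3,0,0,0,1],
    [14,-60,-3.5,0,0,0,2],
    [14,-62,-3.5,0,0,0,2.9]
  ]
}}

```text
time: 42.65
tool_pos: [581.7, -196.8, 88.4]
ee_rot: [-2.216, -2.226, 0.001]
force: [-0.4, -0.3, -0.1]
grip_width: 0.251
gripper_force: 58.8
```

{"fn": "carry_out", "kwargs": {
  "moves": [
    [14,0,0,0,0,0,0],
    [14,0,0,0,0,0,0],
    [14,0,0,0,0,0,0],
    [14,0,0,0,0,0,0],
    [14,0,0,0,0,0,0]
  ]
}}

```text
time: 43.15
tool_pos: [582.4, -195.8, 89.0]
ee_rot: [-2.213, -2.23, -0.0]
force: [-0.6, 1.0, -0.1]
grip_width: 0.259
gripper_force: 58.8
```

```bash
python3 - <<'E'
from hexm import *
c=vision.camera_info('wrist'); s,p,r=pose(); print(s['time'],p,s['ee_rot'],s['grip_width'])
print('to go (tool axes), TCP->nut target',intool((582.65,-195.8),p,r))
im=vision.snapshot('wrist'); cv2.imwrite('pics/w12.png',im[:,:,::-1])
# held nut: brown mask, top face at p.z-3.5+12
m=(im[:,:,0].astype(int)-im[:,:,2]>35).astype(np.uint8); m[:200]=0; m[360:]=0; m[:,:220]=0; m[:,345:]=0
n,l,st,ce=cv2.connectedComponentsWithStats(m); k=1+st[1:,4].argmax(); print(st[k],ce[k])
z=p[2]-3.5+12; x,y,w,h,_=st[k]
print('held nut in tool', intool(hit(c,x+w/2-.5,y+h/2-.5,z,True),p,r))
E
```

```text
43.15 [ 582.44891232 -195.81588934   88.96181298] [-2.21289608e+00 -2.22991314e+00 -1.83165347e-04] 0.2590568240702681
to go (tool axes), TCP->nut target [0.  0.2 0. ]
[298 285   4   4   8] [299.75 286.75]
held nut in tool [-6.1  8.9 -0. ]
```

{"fn": "carry_out", "kwargs": {
  "moves": [
    [14,0,0.2,6,0,0,0],
    [14,0,0.2,20,0,0,0],
    [14,0,0.2,38,0,0,0],
    [14,0,0.2,52,0,0,0],
    [14,0,0.2,58,0,0,0]
  ]
}}

```text
time: 43.7
tool_pos: [580.9, -196.1, 28.2]
ee_rot: [-2.211, -2.227, 0.003]
force: [-0.0, -0.6, -0.0]
grip_width: 0.257
gripper_force: 58.8
```

{"fn": "carry_out", "kwargs": {
  "moves": [
    [14,0,0,3,0,0,0],
    [14,0,0,6,0,0,0],
    [14,0,0,8,0,0,0],
    [14,0,0,9,0,0,0],
    [14,0,0,9,0,0,0]
  ]
}}

```text
time: 44.2
tool_pos: [582.7, -196.4, 22.1]
ee_rot: [2.214, 2.229, 0.0]
force: [0.1, -0.4, -0.5]
grip_width: 0.255
gripper_force: 58.8
```

{"fn": "carry_out", "kwargs": {
  "moves": [
    [14,0,0,0.4,0,0,0],
    [14,0,0,0.8,0,0,0],
    [14,0,0,1.2,0,0,0],
    [14,0,0,1.2,0,0,0],
    [14,0,0,1.2,0,0,0]
  ]
}}

```text
time: 44.7
tool_pos: [582.6, -196.3, 20.7]
ee_rot: [2.214, 2.229, -0.0]
force: [-0.5, 0.9, -0.4]
grip_width: 0.255
gripper_force: 58.8
```

{"fn": "carry_out", "kwargs": {
  "moves": [
    [14,0.5,0,0,0,0,0],
    [14,0.5,0,0,0,0,0],
    [14,0.5,0,0.4,0,0,0],
    [14,0.5,0,0.6,0,0,0],
    [14,0.5,0,0.6,0,0,0]
  ]
}}

```text
time: 45.2
tool_pos: [582.6, -195.7, 20.5]
ee_rot: [2.214, 2.229, -0.0]
force: [-1.5, -0.4, 4.6]
grip_width: 0.252
gripper_force: 59.4
```

{"fn": "carry_out", "kwargs": {
  "moves": [
    [14,0,0,0.3,0,0,0],
    [14,0,0,0.5,0,0,0],
    [14,0,0,0.5,0,0,0],
    [14,0,0,0.5,0,0,0],
    [14,0,0,0.5,0,0,0]
  ]
}}

```text
time: 45.7
tool_pos: [582.6, -195.7, 20.5]
ee_rot: [2.213, 2.229, -0.001]
force: [-2.1, -0.2, 7.8]
grip_width: 0.256
gripper_force: 59.7
```

{"fn": "carry_out", "kwargs": {
  "moves": [
    [24,0,0,0,0,0,0],
    [28,0,0,0,0,0,0],
    [34,0,0,0,0,0,0],
    [40,0,0,0,0,0,0],
    [46,0,0,0,0,0,0]
  ]
}}

```text
time: 46.2
tool_pos: [582.5, -195.8, 19.4]
ee_rot: [-2.214, -2.229, 0.0]
force: [-0.4, -0.9, 0.1]
grip_width: 0.538
gripper_force: 0.0
```

{"fn": "carry_out", "kwargs": {
  "moves": [
    [48,0,0,-4,0,0,0],
    [48,0,0,-18,0,0,0],
    [48,0,0,-42,0,0,0],
    [48,0,0,-75,0,0,0],
    [48,0,0,-105,0,0,0]
  ]
}}

```text
time: 46.7
tool_pos: [582.7, -195.5, 126.8]
ee_rot: [2.213, 2.229, 0.001]
force: [0.3, -0.8, 0.8]
grip_width: 0.559
gripper_force: 0.0
```

{"fn": "carry_out", "kwargs": {
  "moves": [
    [80,-4,0,-12,0,0,0],
    [85,-20,0,-15,0,0,0],
    [85,-40,0,-15,0,0,0],
    [85,-55,0,-15,0,0,0],
    [85,-58,0,-15,0,0,0]
  ]
}}

```text
time: 47.2
tool_pos: [582.2, -257.0, 139.0]
ee_rot: [2.218, 2.224, -0.003]
force: [-0.4, 0.1, -0.8]
grip_width: 0.992
gripper_force: 0.0
```

{"fn": "carry_out", "kwargs": {
  "moves": [
    [85,0,0,0,0,0,0],
    [85,0,0,0,0,0,0],
    [85,0,0,0,0,0,0],
    [85,0,0,0,0,0,0],
    [85,0,0,0,0,0,0]
  ]
}}

```text
time: 47.7
tool_pos: [583.1, -253.1, 139.6]
ee_rot: [-2.212, -2.23, -0.0]
force: [0.6, 0.6, -0.7]
grip_width: 0.996
gripper_force: 0.0
```

```bash
python3 - <<'E'
from hexm import *
c=vision.camera_info('wrist'); s,p,r=pose(); print(s['time'],p)
im=vision.snapshot('wrist'); cv2.imwrite('pics/w13.png',im[:,:,::-1]);np.save('w13.npy',c,allow_pickle=True)
u,v=proj(c,(582.6,-196.2,29),True); print('expected',u,v)
hexfit(im,c,582.6,-196.2,29,'small','S')
h,a=hole(im,c,u,v,29,'small'); print(h,a,[hit(c,x,y,29,True).round(1) for x,y,_ in h])
u,v=int(u),int(v); roi=im[v-45:v+45,u-45:u+45].astype(int)
# large nut's still visible rim: greyish-bright, not bluish tray, with brown filled in
m=(((roi[:,:,2]-roi[:,:,0]<8)&(roi.sum(2)>420))|(roi[:,:,0]-roi[:,:,2]>45)).astype(np.uint8)
n,l,st,ce=cv2.connectedComponentsWithStats(m); k=l[45,45] or 1+st[1:,4].argmax(); k=1+st[1:,4].argmax()
x,y,w,h_,A=st[k]; print('union box',x+u-45,y+v-45,w,h_,A,hit(c,x+u-45+w/2-.5,y+v-45+h_/2-.5,17,True))
# expected boxes of large nut top face
hx=[proj(c,(582.65+17.3*np.cos(t),-196.2+17.3*np.sin(t),17),True) for t in np.radians(30+60*np.arange(6))]; print(np.round(hx,1).tolist())
E
```

```text
47.7 [ 583.06340818 -253.09869975  139.61495976]
expected 280.72435325718726 134.62345839547078
S centre [ 582.4 -196.1] circ [ 582.4 -196.1] 12.0 W 22.0 24.0 flat yaw mod60 1.1 area 441
[(280.6, 134.2, 9.8), (280.5, 134.5, 15.5)] 441 [array([ 582.5, -195.9,   29. ]), array([ 582.4, -196.1,   29. ])]
union box 263 114 37 40 736 [ 582.82100377 -196.0167404    17.        ]
[[299.4, 123.4], [281.0, 112.6], [262.4, 123.1], [262.3, 144.2], [280.6, 154.7], [299.1, 144.5]]
```

The small nut is centred on the large one within about 0.3 mm. Backing away for a final numeric check of the bolt, tin and tape.

{"fn": "carry_out", "kwargs": {
  "moves": [
    [85,0,0,-15,0,0,0],
    [85,0,0,-40,0,0,0],
    [85,0,-15,-70,0,0,0],
    [85,0,-40,-85,0,0,0],
    [85,0,-75,-90,0,0,0]
  ]
}}

```text
time: 48.25
tool_pos: [510.6, -253.9, 233.1]
ee_rot: [2.208, 2.226, 0.006]
force: [0.6, -0.6, 0.6]
grip_width: 0.997
gripper_force: 0.0
```

{"fn": "carry_out", "kwargs": {
  "moves": [
    [85,0,-30,0,0,0,0],
    [85,0,-50,0,0,0,0],
    [85,0,-65,0,0,0,0],
    [85,0,-70,0,0,0,0],
    [85,0,-70,0,0,0,0]
  ]
}}

```text
time: 48.75
tool_pos: [438.1, -255.0, 230.1]
ee_rot: [2.214, 2.228, 0.0]
force: [0.8, -0.5, -0.2]
grip_width: 0.992
gripper_force: 0.0
```

```bash
python3 - <<'E'
from h import *
s,p,r=pose(); print(s['time'],p,s['force'])
t=vision.camera_info('top'); im=vision.snapshot('top'); a=cv2.imread('pics/top0.png')[:,:,::-1].astype(int); b=im.astype(int)
cv2.imwrite('pics/top1.png',im[:,:,::-1])
for n,(x,y,z,h) in dict(tape=(588,5,10,45),tin=(563,-389,24,42),bolt=(582,-279,40,35),nuts=(582.5,-196,20,30),tee=(582,-109,15,35)).items():
    u,v=proj(t,(x,y,z)).astype(int); k=int(h*.36)
    d=np.abs(a-b).max(2)[v-k:v+k,u-k:u+k]>40; ys,xs=np.nonzero(d)
    print(n,u,v,d.sum(),d.size,(xs.min()+u-k,xs.max()+u-k,ys.min()+v-k,ys.max()+v-k) if len(xs) else '')
print('bolt expected base/top',proj(t,(582,-279,3)).round(1),proj(t,(582,-279,78)).round(1))
u,v=proj(t,(582,-279,40)).astype(int); print(b[v-12:v+12,u-12:u+12].mean(2).astype(int))
E
```

```text
48.75 [ 438.09332799 -254.97449892  230.11095164] [ 0.75815544 -0.45772246 -0.22432648]
tape 267 192 0 1024 
tin 395 201 393 900 (np.int64(380), np.int64(409), np.int64(198), np.int64(215))
bolt 361 193 70 576 (np.int64(355), np.int64(372), np.int64(191), np.int64(204))
nuts 332 194 90 400 (np.int64(328), np.int64(337), np.int64(189), np.int64(200))
tee 304 194 260 576 (np.int64(294), np.int64(315), np.int64(185), np.int64(203))
bolt expected base/top [358.5 195.8] [363.8 191.2]
[[174 173 172 175 173 173 174 171 177 175 171 174 173 174 171 176 170 172
  172 172 166 126  86 109]
 [176 173 171 173 172 173 175 172 175 176 172 176 175 171 171 173 172 174
  171 171 163 127  81 102]
 [174 175 172 171 174 173 175 173 174 177 177 173 176 173 172 171 173 171
  174 175 164 127  77  99]
 [173 173 173 175 175 172 172 175 173 175 173 175 176 172 174 174 175 172
  173 173 166 126  86  98]
 [171 172 172 174 175 173 176 173 174 174 175 173 173 174 176 174 175 172
  171 174 165 124  81  97]
 [173 174 176 175 174 173 172 173 172 174 176 172 175 174 174 174 176 173
  174 173 165 132  83  93]
 [175 176 
[... 1108 characters left out ...]
76 175 178 175 177 153 114  81  71  71  79 108 141 164 173 173 175
  171 173 168 130  85  88]
 [176 176 176 178 175 175 144  99  80  74  79 110 145 164 174 174 174 169
  172 176 171 132  88  89]
 [179 175 180 176 178 171 133  94  82  80 100 142 169 177 177 174 170 173
  175 175 165 131  83  85]
 [179 179 179 181 178 172 144 106  83  94 121 155 175 179 177 175 175 173
  174 172 161 119  72  63]
 [177 177 178 178 178 181 166 144 119 127 153 173 179 176 175 173 174 175
  175 168 141  93  50  37]
 [175 175 176 176 176 177 173 170 168 166 173 180 177 174 175 173 178 171
  177 169 128  67  40  33]
 [178 181 180 178 176 175 178 179 177 177 174 175 176 178 176 176 174 176
  175 171 123  60  30  26]]
```

```bash
python3 -c "
from bench import finish_job
print(finish_job())"
```

```text
the job is handed in; nothing more can be done
None
```

The job is handed in after about 49 s of robot time: the bolt stands on its head in the tin-side cell, the tee lies flat in the tape-side cell, and the small nut sits within about 0.3 mm of centre on the large nut in the middle cell. Everything is released; the tape had not moved, and although the arm hid part of the tin in the last check, it never came near it.

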